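# Weigh in a lot of twig pieces

## Task

Zero the balance by pressing its key fully down, then pour all six twig pieces from the beaker into the weighing bowl on the balance. Stand the empty beaker upright on the floor of the wash-up tray, and leave the two small vials standing where they are.

Things in the scene. Friction and masses are not known exactly. Their poses are not given: they have to be found in the camera images.
- tare (a joint): the balance's one key, a round pale push button 24 mm across in a grey housing; value = how far it is pushed down, 0 (up) to 0.005 m (fully down). It is sprung: fully down takes about 4 N, and it comes back up by itself
- tare_top (a point): centre of the top face of that key, which moves straight down; the key stands at the robot's right front corner of the balance as the balance faces it, next to a small dark display
- bowl (a point): centre of the inner floor of the round aluminium weighing bowl that is fixed on the balance's pan. Inside radius 43 mm at the floor, 63 mm at the rim; the rim (outer radius 66 mm) is 46 mm above this point and 98 mm above the bench. Its x axis points from the key end to the bowl end of the balance. The balance, grey, 210 x 150 mm and 42 mm high (its centre is 35 mm back along -x from the bowl's), is fixed to the bench
- beaker_mid (a point): centre, half-way up, of the white plastic beaker of twig pieces: open, round, 85 mm high, outer diameter 56 mm at the foot widening evenly to 68 mm at the rim, wall 3 mm, about 60 g empty; z axis points out of its mouth. It starts upright on the bench. The pieces slide on a wall that slopes down 20 degrees: tip it 105 to 125 degrees from upright to empty it; the last may need a shake
- tray: shallow grey open wash-up tray, 220 mm along its x, 180 mm along its y, walls 28 mm high and 4 mm thick, floor 4 mm thick; fixed. Origin: centre of its underside. A small vial stands in its +x half
- twig0_mid (a point): middle of twig piece 1 of 6: a sawn round length of fresh branch, dark bark with pale ends, 21 mm thick, 28 mm long, 10 g, z axis along its length; all six start inside the beaker, standing three on three
- twig1_mid (a point): middle of twig piece 2 of 6: a sawn round length of fresh branch, dark bark with pale ends, 21 mm thick, 28 mm long, 10 g, z axis along its length; all six start inside the beaker, standing three on three
- twig2_mid (a point): middle of twig piece 3 of 6: a sawn round length of fresh branch, dark bark with pale ends, 21 mm thick, 28 mm long, 10 g, z axis along its length; all six start inside the beaker, standing three on three
- twig3_mid (a point): middle of twig piece 4 of 6: a sawn round length of fresh branch, dark bark with pale ends, 21 mm thick, 28 mm long, 10 g, z axis along its length; all six start inside the beaker, standing three on three
- twig4_mid (a point): middle of twig piece 5 of 6: a sawn round length of fresh branch, dark bark with pale ends, 21 mm thick, 28 mm long, 10 g, z axis along its length; all six start inside the beaker, standing three on three
- twig5_mid (a point): middle of twig piece 6 of 6: a sawn round length of fresh branch, dark bark with pale ends, 21 mm thick, 28 mm long, 10 g, z axis along its length; all six start inside the beaker, standing three on three
- vial_tray: small closed glass vial with a black cap, 29 mm across, 50 mm high, standing loose in the tray; origin: centre of its underside; leave it alone
- vial_bench: the same kind of vial, standing loose on the bench some 10 cm beyond the beaker; origin: centre of its underside; leave it alone

How it is judged:
On the way, in this order (a step that is already met when the one before it is completed fails the run):
1. the balance's key is pressed fully down, while the twig pieces are still in the beaker (value of joint tare above 0.0042 m and distance between each of twig0_mid, twig1_mid, twig2_mid, twig3_mid, twig4_mid, twig5_mid and beaker_mid below 0.06 m), for 0.05 s.
2. all six twig pieces lie in the weighing bowl, out of the beaker (horizontal distance between each of twig0_mid, twig1_mid, twig2_mid, twig3_mid, twig4_mid, twig5_mid and bowl below 0.062 m and z of twig0_mid in the frame of bowl between 0 and 0.048 m and z of twig1_mid in the frame of bowl between 0 and 0.048 m and z of twig2_mid in the frame of bowl between 0 and 0.048 m and z of twig3_mid in the frame of bowl between 0 and 0.048 m and z of twig4_mid in the frame of bowl between 0 and 0.048 m and z of twig5_mid in the frame of bowl between 0 and 0.048 m and distance between each of twig0_mid, twig1_mid, twig2_mid, twig3_mid, twig4_mid, twig5_mid and beaker_mid above 0.055 m), for 0.3 s.
At the end, for the whole second after the job is handed in: All six twig pieces lie at rest in the weighing bowl (centres within 62 mm of its axis and below its rim); the beaker stands at rest and upright (within 0.1 rad) on the floor of the tray; the key is up again (horizontal distance between each of twig0_mid, twig1_mid, twig2_mid, twig3_mid, twig4_mid, twig5_mid and bowl below 0.062 m and z of twig0_mid in the frame of bowl between 0 and 0.048 m and z of twig1_mid in the frame of bowl between 0 and 0.048 m and z of twig2_mid in the frame of bowl between 0 and 0.048 m and z of twig3_mid in the frame of bowl between 0 and 0.048 m and z of twig4_mid in the frame of bowl between 0 and 0.048 m and z of twig5_mid in the frame of bowl between 0 and 0.048 m and linear speed of each of twig0, twig1, twig2, twig3, twig4, twig5 below 0.05 m/s and x of beaker_mid in the frame of tray between -0.085 and 0.085 m and y of beaker_mid in the frame of tray between -0.065 and 0.065 m and z of beaker_mid in the frame of tray between 0.04 and 0.054 m and angle between beaker_mid's own z axis and vertical below 0.1 rad and linear speed of beaker below 0.02 m/s and value of joint tare below 0.0015 m); the robot touches nothing.
It fails at once if a vial is moved more than 30 mm or tipped over (distance of any of vial_tray, vial_bench from where it was at the start of the episode above 0.03 m or angle between any of vial_tray, vial_bench's own z axis and vertical above 0.5 rad).
It also fails if it takes over 72 s, if anything falls off the work surface, if the arm or the gripper's body presses on something with over 40 N, if the wrist force passes 120 N, or if a joint passes its speed limit or range.

## Robot

A 6-joint arm with a two-finger parallel gripper is mounted at the origin on the work surface. World frame = base frame: x ahead of the robot, y to its left, z up, the work surface at z = 0. Lengths are in m, angles in rad, forces in N, time in s.
With the tool pointing down it reaches from about 0.35 to 0.875 m from the base axis. Payload 15.5 kg.
Tool frame: the origin (TCP) lies on the front face of the gripper's body, between the roots of the fingers; the fingertips stand 73 mm ahead of it and the grasp point (between the pads) lies 54 mm ahead of it; z points along the fingers, y is the direction in which the jaws open and shut (so a half turn about z gives the same grasp; the last joint's range is limited). The gripper opens to 85 mm and grips with 20 to 120 N. Pads are 22 mm wide; open, the fingers measure 114 mm over their backs; the gripper's body (76 mm by 85 mm) begins 54 mm behind the grasp point. The pads swing forward as they close: fully open they stand 13 mm farther back than shut.
Start: joints at [1.177, 0.494, 1.345, -0, 1.302, -0.096], TCP at [0.184, 0.597, 0.304] pointing down, gripper open.
Joint ranges: [-2.91, 2.91], [-0.82, 2.16], [0.22, 2.67], [-1.22, 4.37], [0.12, 2.79], [-3.08, 3.08]. Speed limits (rad/s): [1.89, 1.89, 2.57, 3.01, 3.01, 3.01].

## Interface

Orientations are given as a unit quaternion [w, x, y, z].
In Python, from rig import telemetry, grab_frame, camera_model, ctrl gives the robot as it stands.
- The arm moves only by the tool play_rows, never from a script. Its argument "motion" is a list of rows, each an object with "jaw": the closure, from -1 (fully open) to 1 (shut); "travel": the shift along the world's x, y, z in m, a list of three; "rot": the turn, a rotation vector about the world's x, y, z in rad, a list of three. In form: [{"jaw": jaw, "travel": [x, y, z], "rot": [rx, ry, rz]}, ...]. A call has 1 to 8 rows; each row is the pose to reach, as a shift and turn from the pose commanded when the call began; what a row does not reach only later rows make up. A row lasts 1/8 s, in which the tool goes at most 62.5 mm and 10.7 degrees, less where a joint would pass 70% of its speed; a pose out of reach is approached as far as the arm can. A call with a gripper value outside its range is refused whole. The fingers move at their own pace and stop on an object; "newtons" is the grip in N (left out, the last holds). Time passes only in rows, so rows that repeat a pose let the fingers close. It gives the time, the measured TCP pose, the force and the opening at its end, in the units of the state.
- telemetry.read_state(): the state, without advancing time (a new reading comes with each control period).
- grab_frame(name): name is "side" or "top"; returns the picture (480x640x3 uint8, red, green, blue); there is no depth.
- camera_model(name): a dict with "fx", "fy", "cx", "cy" (pixels), "world_from_camera" (4x4, takes a point from camera to world coordinates). Camera axes: x right, y down, z forward; pixel columns grow to the right and rows downward; lengths in m; the calibration is good to about 2 mm. A picture is of the moment at which its call begins. camera_model takes no time and is no camera call.
- ctrl.close_job(): hands the job in, once; it reports no verdict.
The state is a dict: "clock": time; "q": joint angles; "qd": joint speeds; "joint_efforts": joint torques, N m; "tcp_pos": TCP position; "tcp_rot": TCP orientation; "wrist_force": force on the tool from outside, world axes, zero at the start; "moment": the same for the moment, N m; "grip_width": opening from 0.0 (shut) to 1.0 (fully open).
Only numpy, scipy, OpenCV 4.12 (cv2) and the standard library are available. Lean on these libraries where they do the work, as an engineer would, in place of code of your own. Each camera call takes 0.05 s, during which the arm holds its last target.

## Working session

There is one attempt and no reset: what is moved stays moved. The work goes in short steps, Python scripts to look and compute and a tool call to move; the robot and the scene stay as the last step left them, time stands still between calls to the robot, and variables do not carry over. Pictures are saved under pics/ and viewed, and the job is handed in when it is done.

Besides the shell and the picture viewer there is one more tool, called after ">>>" as name(argument=value, ...), one argument or row to a line, values as JSON. play_rows: Moves the arm, as the interface text tells. Its arguments: {"type":"object","properties":{"motion":{"type":"array","items":{"type":"object","properties":{"jaw":{"type":"number"},"travel":{"type":"array","items":{"type":"number"}},"rot":{"type":"array","items":{"type":"number"}}}}},"newtons":{"type":"number"}},"required":["motion"]}

```bash
mkdir -p pics; ls
python3 - <<'E'
from rig import telemetry, grab_frame, camera_model
import cv2, numpy as np
np.set_printoptions(precision=4,suppress=True)
for n in ("side","top"):
    cv2.imwrite(f"pics/{n}0.png", grab_frame(n)[:,:,::-1])
    m=camera_model(n); print(n,m["fx"],m["fy"],m["cx"],m["cy"]); print(np.array(m["world_from_camera"]))
print(telemetry.read_state())
E
```

```text
pics
side 434.10627350321465 434.10627350321465 320.64892859425356 238.13252497219796
[[-0.9978 -0.0528  0.0397  0.5423]
 [-0.0651  0.6826 -0.7279  0.5842]
 [ 0.0113 -0.7289 -0.6846  0.65  ]
 [ 0.      0.      0.      1.    ]]
top 550.1662790373431 550.1662790373431 319.86416599121515 242.77080342566552
[[-0.0196 -0.9894  0.1439  0.3953]
 [-0.9997  0.0219  0.0147 -0.0296]
 [-0.0177 -0.1435 -0.9895  1.1852]
 [ 0.      0.      0.      1.    ]]
{'clock': 0.1, 'q': array([ 1.1765,  0.4941,  1.346 ,  0.    ,  1.3025, -0.0955]), 'qd': array([ 0.0011, -0.0006, -0.0018,  0.0006, -0.0015, -0.0006]), 'joint_efforts': array([  0.0012, -88.3592, -38.4561,  -0.0006,   0.0051,  -0.    ]), 'tcp_pos': array([0.1839, 0.5971, 0.3034]), 'tcp_rot': array([-0.0001,  0.1489,  0.9889, -0.0005]), 'wrist_force': array([0.5737, 0.4426, 0.3152]), 'moment': array([ 0.0418,  0.0076, -0.0252]), 'grip_width': 1.0004266973324438}
```

View pics/side0.png

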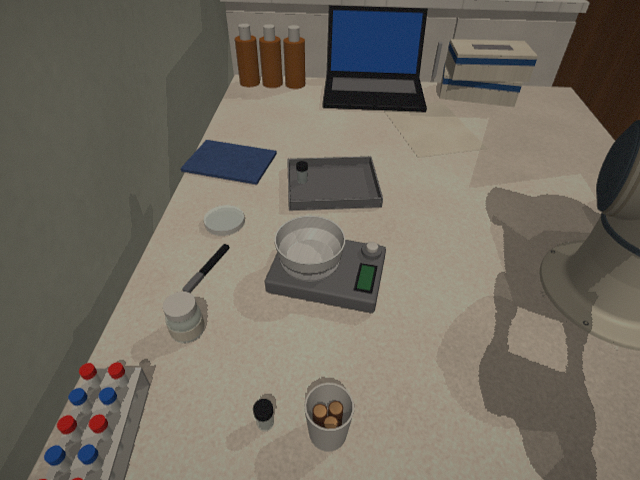

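View pics/top0.png

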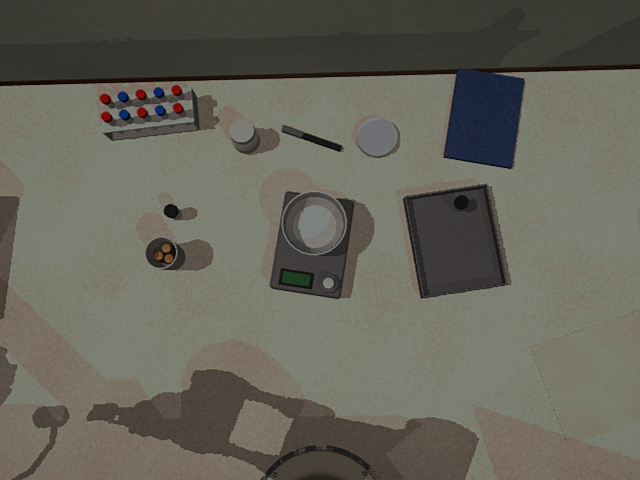

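The side view shows the beaker at about (328,415), the key at (372,249), the bowl at (310,248), the tray at (335,183) and the bench vial at (263,412). In the top view the same things are at beaker (163,254), key (329,284), bowl (315,223), tray (455,241) and vials (171,211) and (461,202). I'll zoom in to measure.

```bash
cat > h.py <<'E'
import numpy as np, cv2
from rig import camera_model
np.set_printoptions(precision=4,suppress=True)
C={n:camera_model(n) for n in("side","top")}
def ray(n,u,v):
    m=C[n];T=np.array(m["world_from_camera"]);d=T[:3,:3]@np.array([(u-m["cx"])/m["fx"],(v-m["cy"])/m["fy"],1]);return T[:3,3],d
def atz(n,u,v,z):
    o,d=ray(n,u,v);return o+d*(z-o[2])/d[2]
def proj(n,P):
    m=C[n];T=np.linalg.inv(np.array(m["world_from_camera"]));P=np.atleast_2d(P)@T[:3,:3].T+T[:3,3]
    return np.c_[P[:,0]/P[:,2]*m["fx"]+m["cx"],P[:,1]/P[:,2]*m["fy"]+m["cy"]]
def circ(c,r,n=40):
    t=np.linspace(0,2*np.pi,n);return np.c_[c[0]+r*np.cos(t),c[1]+r*np.sin(t),np.full(n,c[2])]
def crop(im,x,y,w,h,s,f,polys=()):
    big=cv2.resize(im[y:y+h,x:x+w],None,fx=s,fy=s,interpolation=cv2.INTER_CUBIC)
    for p,col in polys:
        q=((p-[x,y]+.5)*s-.5).astype(int); cv2.polylines(big,[q.reshape(-1,1,2)],False,col,1)
    cv2.imwrite(f,big)
E
python3 - <<'E'
from h import *
print("key",atz("top",329,283,.052),atz("side",372,247,.052))
print("bowl rim",atz("top",314,223,.098),atz("side",310,240,.098))
print("beaker rim",atz("top",162,253,.085),atz("side",329,402,.085))
print("vialb cap",atz("top",171,211,.05),atz("side",263,406,.05))
print("vialt cap",atz("top",461,202,.054),atz("side",302,167,.054))
for p in [(404,197),(487,185),(506,285),(421,297)]: print("tray top corner",atz("top",*p,.028))
for p in [(285,191),(354,199),(340,298),(271,289)]: print("bal corner",atz("top",*p,.042))
T=cv2.imread("pics/top0.png");S=cv2.imread("pics/side0.png")
crop(T,260,180,100,130,6,"pics/c1.png")
crop(T,130,190,100,90,8,"pics/c2.png")
crop(S,240,360,130,100,6,"pics/c3.png")
E
```

```text
key [ 0.4759 -0.0299  0.052 ] [ 0.4743 -0.0339  0.052 ]
bowl rim [ 0.5937 -0.0025  0.098 ] [0.5936 0.0038 0.098 ]
beaker rim [0.5414 0.307  0.085 ] [0.5426 0.3066 0.085 ]
vialb cap [0.6351 0.3005 0.05  ] [0.6364 0.302  0.05  ]
vialt cap [ 0.6393 -0.3095  0.054 ] [ 0.6385 -0.2977  0.054 ]
tray top corner [ 0.6588 -0.1949  0.028 ]
tray top corner [ 0.6809 -0.3736  0.028 ]
tray top corner [ 0.4658 -0.3996  0.028 ]
tray top corner [ 0.4444 -0.2214  0.028 ]
bal corner [0.6746 0.0595 0.042 ]
bal corner [ 0.6537 -0.0869  0.042 ]
bal corner [ 0.4452 -0.052   0.042 ]
bal corner [0.4667 0.0908 0.042 ]
```

View pics/c1.png

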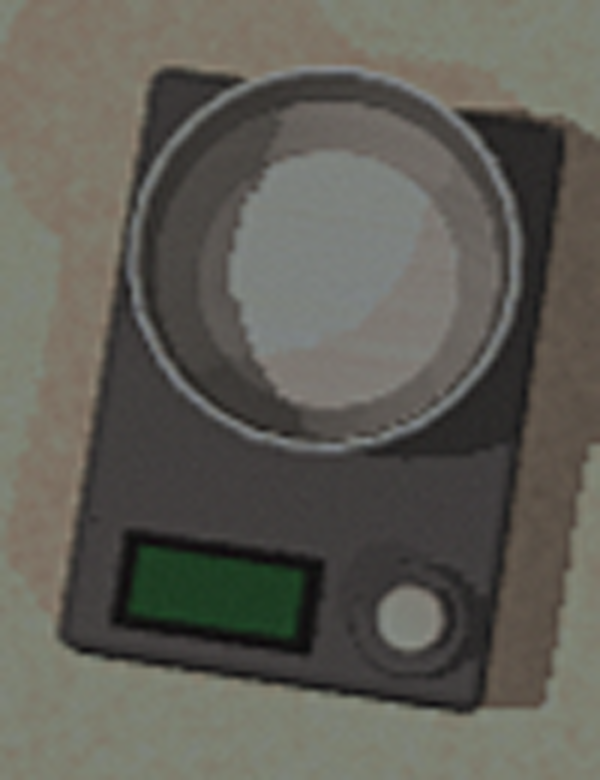

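View pics/c2.png

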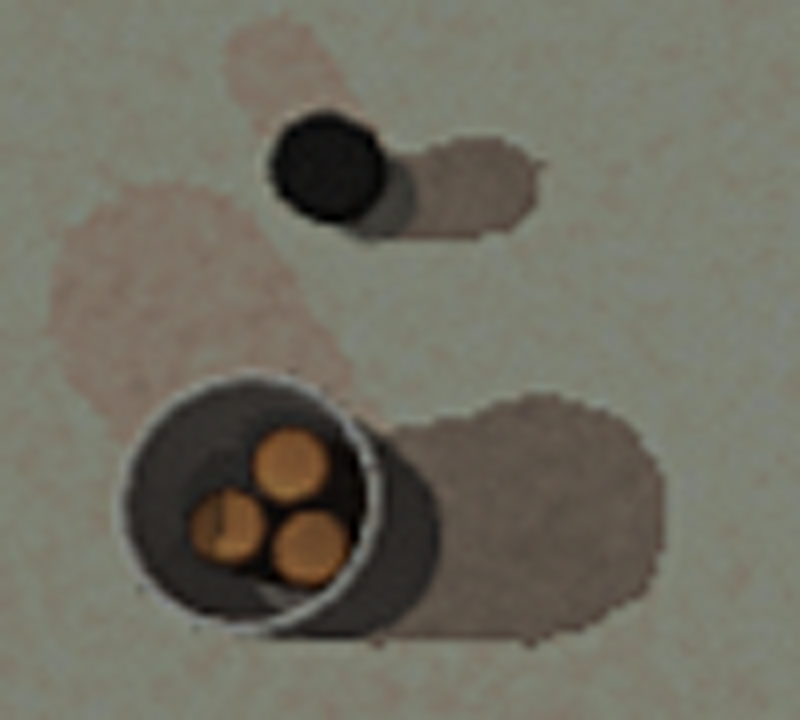

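View pics/c3.png

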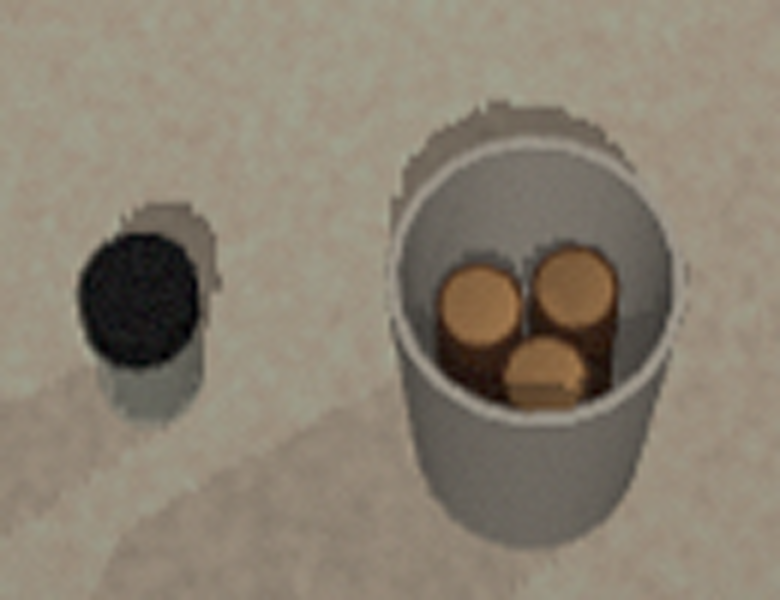

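Run:
```python
from h import *
T=cv2.imread("pics/top0.png");S=cv2.imread("pics/side0.png")
a=np.deg2rad(-9)
R=np.array([[np.cos(a),-np.sin(a)],[np.sin(a),np.cos(a)]])
def polys(n):
    g=(0,255,0);r=(0,0,255)
    L=[(proj(n,circ((.594,-.001,.098),.066)),g),(proj(n,circ((.594,-.001,.052),.043)),g)]
    for z in (.048,.056): L.append((proj(n,circ((.4755,-.031,z),.012)),r))
    b=np.array([[.105,.075],[-.105,.075],[-.105,-.075],[.105,-.075],[.105,.075]])@R.T+[.5945-.0346,-.001+.0055]
    L.append((proj(n,np.c_[b,np.full(5,.042)]),(255,255,0)))
    t=np.deg2rad(-96.7);
    c=np.array([[.110,.090],[-.110,.090],[-.110,-.09],[.11,-.09],[.11,.09]])
    Rt=np.array([[np.cos(t+np.pi/2),-np.sin(t+np.pi/2)],[np.sin(t+np.pi/2),np.cos(t+np.pi/2)]])
    L.append((proj(n,np.c_[c@Rt.T+[.5625,-.2974],np.full(5,.028)]),(255,255,0)))
    L+= [(proj(n,circ((.639,-.304,.054),.0145)),r)]
    return L
crop(S,260,150,130,160,4.5,"pics/d1.png",polys("side"))
crop(T,260,175,250,130,3.2,"pics/d2.png",polys("top"))
```

```text
(no output)
```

View pics/d1.png

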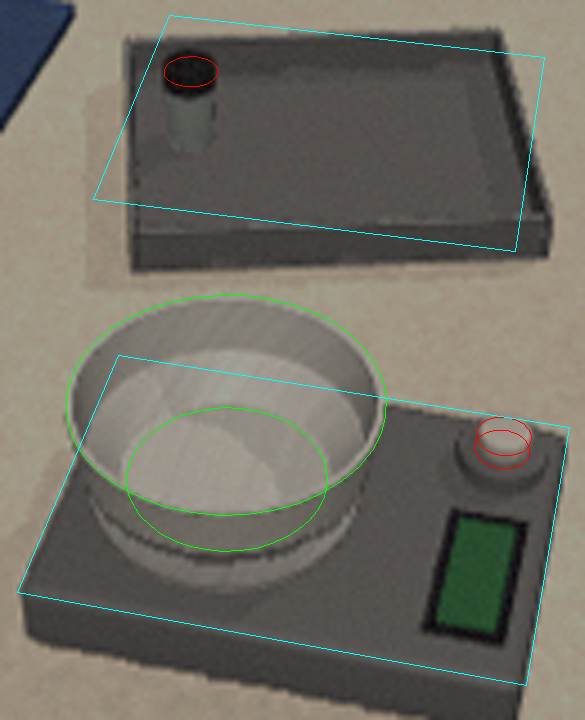

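View pics/d2.png

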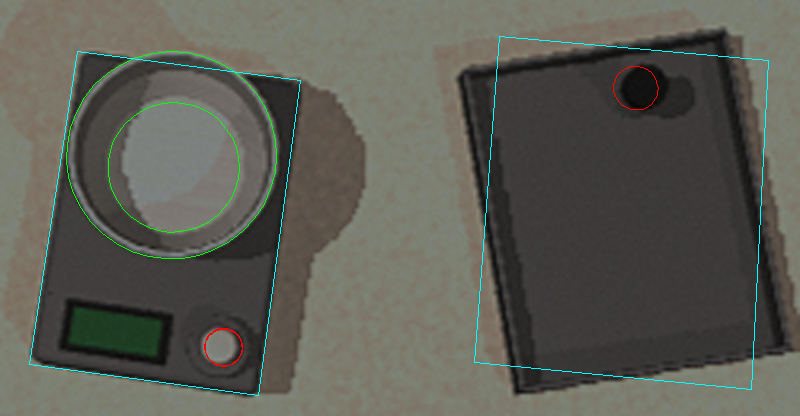

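The overlays agree within about 3 mm: key (0.4755, -0.031), bowl (0.594, -0.002), beaker (0.5425, 0.307). The tray yaw is about +7°, so the tray outline I drew had the wrong sign. I'll press the key first with the jaws shut.

>>> play_rows(
  motion=[
    {"jaw": 1, "travel": [0.2915, -0.628, -0.1], "rot": [0, 0, 0]},
    {"jaw": 1, "travel": [0.2915, -0.628, -0.1], "rot": [0, 0, 0]},
    {"jaw": 1, "travel": [0.2915, -0.628, -0.1], "rot": [0, 0, 0]},
    {"jaw": 1, "travel": [0.2915, -0.628, -0.1], "rot": [0, 0, 0]},
    {"jaw": 1, "travel": [0.2915, -0.628, -0.1], "rot": [0, 0, 0]},
    {"jaw": 1, "travel": [0.2915, -0.628, -0.1], "rot": [0, 0, 0]},
    {"jaw": 1, "travel": [0.2915, -0.628, -0.1], "rot": [0, 0, 0]},
    {"jaw": 1, "travel": [0.2915, -0.628, -0.1], "rot": [0, 0, 0]},
  ],
  newtons=40,
)

```text
clock: 1.1
tcp_pos: [0.3929, 0.1466, 0.2322]
tcp_rot: [0.0, 0.149, 0.989, 0.0]
wrist_force: [0.4, 1.0, -0.2]
grip_width: -0.002
```

```bash
cat > st.py <<'E'
from h import *
from rig import telemetry
import json
s=telemetry.read_state()
for k in("clock","q","tcp_pos","tcp_rot","wrist_force","grip_width"): print(k,s[k])
open("log.jsonl","a").write(json.dumps({k:list(map(float,s[k])) for k in("q","tcp_pos","tcp_rot")})+"\n")
E
python3 st.py
```

```text
clock 1.1
q [ 0.2145  0.314   1.919   0.      0.9082 -1.0577]
tcp_pos [0.3929 0.1466 0.2322]
tcp_rot [0.0002 0.1488 0.9889 0.0001]
wrist_force [ 0.3535  0.9566 -0.166 ]
grip_width -0.001751300866960419
```

>>> play_rows(
  motion=[
    {"jaw": 1, "travel": [0.0826, -0.1776, -0.0292], "rot": [0, 0, 0]},
    {"jaw": 1, "travel": [0.0826, -0.1776, -0.0292], "rot": [0, 0, 0]},
    {"jaw": 1, "travel": [0.0826, -0.1776, -0.0292], "rot": [0, 0, 0]},
    {"jaw": 1, "travel": [0.0826, -0.1776, -0.0292], "rot": [0, 0, 0]},
    {"jaw": 1, "travel": [0.0826, -0.1776, -0.0872], "rot": [0, 0, 0]},
    {"jaw": 1, "travel": [0.0826, -0.1776, -0.0872], "rot": [0, 0, 0]},
  ],
)

```text
clock: 1.85
tcp_pos: [0.4728, -0.0285, 0.1428]
tcp_rot: [-0.004, 0.149, 0.989, 0.0]
wrist_force: [0.4, 0.1, 0.6]
grip_width: 0.001
```

```bash
python3 st.py
python3 - <<'E'
from h import *
from rig import grab_frame
S=grab_frame("side")[:,:,::-1].copy()
crop(S,280,170,130,130,4.5,"pics/k1.png")
E
```

```text
clock 1.85
q [-0.1864  0.5331  1.8785  0.0001  0.7372 -1.4585]
tcp_pos [ 0.4728 -0.0285  0.1428]
tcp_rot [-0.0036  0.1489  0.9888  0.0002]
wrist_force [0.3579 0.1435 0.6412]
grip_width 0.0005289953125416911
```

View pics/k1.png

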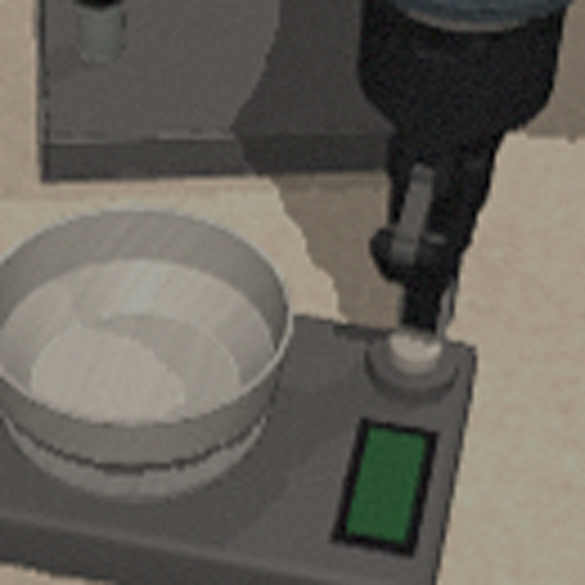

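The shut fingers stand just above and behind the pale key at crop (415,350), which is the right alignment. I'll press down in small steps.

>>> play_rows(
  motion=[
    {"jaw": 1, "travel": [0.001, -0.001, -0.006], "rot": [0, 0, 0]},
    {"jaw": 1, "travel": [0.001, -0.001, -0.01], "rot": [0, 0, 0]},
    {"jaw": 1, "travel": [0.001, -0.001, -0.013], "rot": [0, 0, 0]},
    {"jaw": 1, "travel": [0.001, -0.001, -0.015], "rot": [0, 0, 0]},
    {"jaw": 1, "travel": [0.001, -0.001, -0.016], "rot": [0, 0, 0]},
  ],
)

```text
clock: 2.52
tcp_pos: [0.4765, -0.0301, 0.13]
tcp_rot: [0.001, 0.149, 0.989, 0.0]
wrist_force: [-3.2, 3.0, 34.2]
grip_width: -0.001
```

```bash
python3 st.py
python3 - <<'E'
from h import *
from rig import grab_frame
S=grab_frame("side")[:,:,::-1].copy()
crop(S,340,220,60,50,10,"pics/k2.png")
crop(cv2.imread("pics/side0.png"),340,220,60,50,10,"pics/k2b.png")
T=grab_frame("top")[:,:,::-1].copy()
crop(T,290,250,70,60,8,"pics/k3.png")
E
```

```text
clock 2.525
q [-0.1884  0.5582  1.8842  0.0002  0.6974 -1.4606]
tcp_pos [ 0.4765 -0.0301  0.13  ]
tcp_rot [0.0009 0.1488 0.9889 0.    ]
wrist_force [-3.2161  3.0168 34.1848]
grip_width -0.001215935102550634
```

View pics/k2.png

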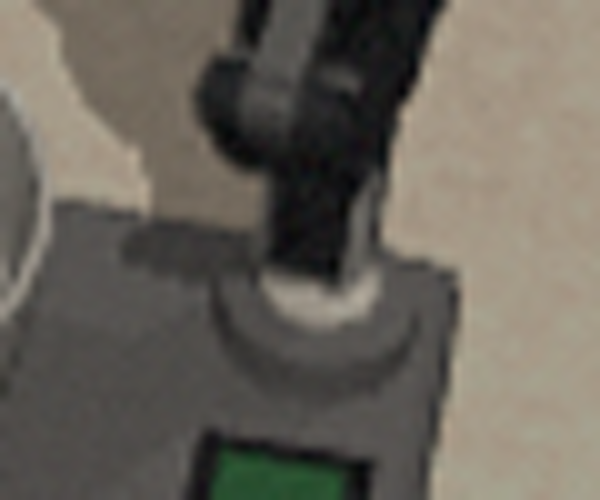

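View pics/k2b.png

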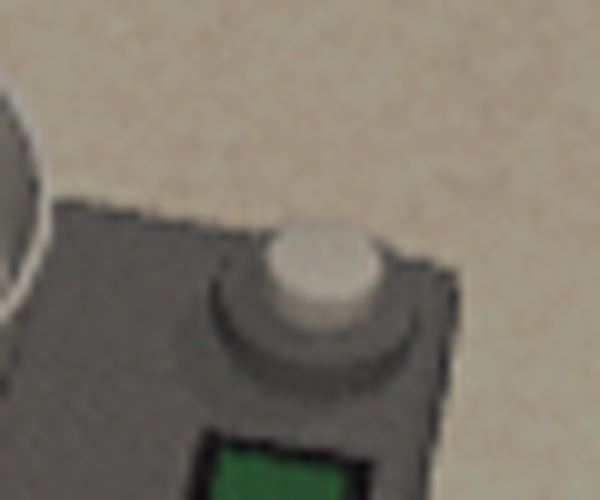

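View pics/k3.png

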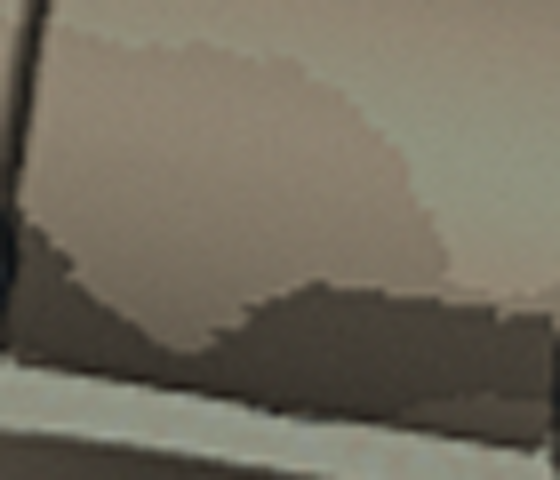

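The key's side wall, visible before, is gone and the force is 34 N, well above 4 N. The key is therefore at its lower stop. Next I retreat upward while turning the tool toward the beaker, which also gives data to fit the arm's kinematics.

>>> play_rows(
  motion=[
    {"jaw": 1, "travel": [0, 0, 0.05], "rot": [0, 0, 0]},
    {"jaw": -1, "travel": [0, 0, 0.11], "rot": [0, 0, 0]},
    {"jaw": -1, "travel": [0, 0.06, 0.15], "rot": [0, -0.15, 0]},
    {"jaw": -1, "travel": [0, 0.12, 0.17], "rot": [0, -0.3, 0]},
    {"jaw": -1, "travel": [0, 0.18, 0.17], "rot": [0, -0.45, 0]},
  ],
)

```text
clock: 3.25
tcp_pos: [0.4765, 0.1392, 0.3007]
tcp_rot: [0.219, 0.146, 0.964, 0.033]
wrist_force: [1.5, -1.4, -0.1]
grip_width: 0.845
```

```bash
python3 st.py
cat > kin.py <<'E'
import numpy as np, json
from scipy.optimize import least_squares
from scipy.spatial.transform import Rotation as Ro
Z=lambda a:Ro.from_rotvec([0,0,a]).as_matrix()
Y=lambda a:Ro.from_rotvec([0,a,0]).as_matrix()
# p: r0,z0,L2,e3,L3,d6,dy
def fk(q,p):
    r0,z0,L2,e3,L3,d6,dy=p
    R=Z(q[0]); x=R@np.array([r0,0,0])+[0,0,z0]
    R=R@Y(q[1]); x=x+R@np.array([0,dy,L2])
    R=R@Y(q[2]); x=x+R@np.array([e3,0,L3])
    R=R@Z(q[3])@Y(q[4]); x=x+R@np.array([0,0,d6])
    return x,R@Z(q[5])
def load():
    D=[json.loads(l) for l in open("log.jsonl")]
    D.insert(0,dict(q=[1.1765,.4941,1.346,0,1.3025,-.0955],tcp_pos=[.1839,.5971,.3034],tcp_rot=[-.0001,.1489,.9889,-.0005]))
    return D
def fit():
    D=load()
    f=lambda p:np.r_[np.concatenate([fk(d["q"],p)[0]-d["tcp_pos"] for d in D]),0.001*(np.array(p)-[0,.35,.5,0,.45,.2,.06])]
    s=least_squares(f,[0,.35,.5,0,.45,.2,.06]);return s.x,np.abs(s.fun[:-7]).max()
def toq(R): return Ro.from_matrix(R).as_quat()[[3,0,1,2]]
E
python3 - <<'E'
from kin import *
np.set_printoptions(precision=4,suppress=True)
p,e=fit();print(p,e)
for d in load(): print(toq(fk(d["q"],p)[1]),d["tcp_rot"])
E
```

```text
clock 3.25
q [ 0.2132  0.2034  1.9253 -0.1692  0.5817 -0.9355]
tcp_pos [0.4765 0.1392 0.3007]
tcp_rot [0.2191 0.1462 0.9641 0.0326]
wrist_force [ 1.4683 -1.4316 -0.1032]
grip_width 0.8451594865651496
[-0.      0.2566  0.5968  0.1179  0.3844  0.2627  0.0596] 5.72205611842902e-06
[-0.0004 -0.594   0.8045 -0.0003] [-0.0001, 0.1489, 0.9889, -0.0005]
[ 0.0002 -0.5941  0.8044 -0.0001] [0.00017244952221851442, 0.14875552770521186, 0.9888739849849861, 7.112116236418019e-05]
[-0.0024 -0.5939  0.8045  0.0027] [-0.0036039619823041583, 0.14887796120227006, 0.9888489946300272, 0.00017304759420343316]
[ 0.0006 -0.594   0.8045 -0.0006] [0.0008505362947726615, 0.14884781347047998, 0.9888597492502481, 3.641160435743515e-05]
[ 0.178  -0.5784  0.7851 -0.1319] [0.2191421294571853, 0.14617290108129602, 0.9641291591181359, 0.032637013107882105]
```

```bash
cat >> kin.py <<'E'
P,_=fit()
_d=load()[0]
_Rt=Ro.from_quat(np.array(_d["tcp_rot"])[[1,2,3,0]]).as_matrix()
_R=fk(_d["q"],P)[1]
_r=Ro.from_matrix(_R.T@_Rt).as_rotvec(); PHI=_r[2]
def FK(q):
    x,R=fk(q,P);return x,R@Z(PHI)
LO=np.array([-2.91,-.82,.22,-1.22,.12,-3.08]);HI=np.array([2.91,2.16,2.67,4.37,2.79,3.08])
def tool(psi,pitch):
    c,s=np.cos,np.sin
    z=np.array([c(pitch)*c(psi),c(pitch)*s(psi),-s(pitch)]);y=np.array([-s(psi),c(psi),0]);x=np.cross(y,z)
    return np.c_[x,y,z]
def IK(x,R,q0):
    def f(q):
        xx,RR=FK(q);return np.r_[xx-x,.3*Ro.from_matrix(R.T@RR).as_rotvec()]
    s=least_squares(f,np.clip(q0,LO+.01,HI-.01),bounds=(LO,HI));return s.x,np.abs(s.fun).max()
E
python3 - <<'E'
from kin import *
import json
np.set_printoptions(precision=3,suppress=True)
print("PHI",_r)
q=load()[-1]["q"];dg=np.deg2rad
u=np.array
B=u([.5425,.307]);W=u([.594,-.002]);TR=u([.5625,-.2974])
for pd in (15,20,25,30):
  print("pitch",pd); p=dg(pd)
  for nm,c,psid,zg,back in [("grasp",B,24,.062,0),("pre",B,24,.062,.1),("pre2",B,24,.062,.1),("lift",B,24,.22,0)]:
    R=tool(dg(psid),p); g=np.r_[c,zg]; x=g-(.054+back)*R[:,2]+(u([0,0,.1]) if nm=="pre2" else 0)
    s,e=IK(x,R,q); print(nm,x,s,"err",round(e,5))
  for th in (0,45,90,115,125):
    psi=dg(-6); h=u([np.cos(psi),np.sin(psi),0]); R=tool(psi,p+dg(th))
    mid=np.r_[W,0.165]+.055*h
    ax=-np.sin(dg(th))*h+u([0,0,np.cos(dg(th))])
    x=mid+.0195*ax-.054*R[:,2]
    if th==0:qq=q
    qq,e=IK(x,R,qq);print("pour",th,x,qq,"err",round(e,5))
  for nm,zg,back in [("place",.066,0),("away",.066,.1)]:
    R=tool(dg(-34),p);h=u([np.cos(dg(7)),np.sin(dg(7))]);x=np.r_[TR-.035*h,zg]-(.054+back)*R[:,2];s,e=IK(x,R,q);print(nm,x,s,"err",round(e,5))
E
```

```text
Traceback (most recent call last):
NameError: name '_r' is not defined
```

```bash
cat > plan.py <<'E'
from kin import *
np.set_printoptions(precision=3,suppress=True)
q=load()[-1]["q"];dg=np.deg2rad
u=np.array
B=u([.5425,.307]);W=u([.594,-.002]);TR=u([.5625,-.2974])
for pd in (10,15,20,25,30):
  print("pitch",pd); p=dg(pd)
  for nm,c,psid,zg,back in [("grasp",B,24,.062,0),("pre",B,24,.062,.1),("pre2",B,24,.062,.1),("lift",B,24,.22,0)]:
    R=tool(dg(psid),p); g=np.r_[c,zg]; x=g-(.054+back)*R[:,2]+(u([0,0,.1]) if nm=="pre2" else 0)
    s,e=IK(x,R,q); print(nm,x,s,"err",round(e,5))
  for th in (0,45,90,115,125):
    psi=dg(-6); h=u([np.cos(psi),np.sin(psi),0]); R=tool(psi,p+dg(th))
    mid=np.r_[W,0.165]+.055*h
    ax=-np.sin(dg(th))*h+u([0,0,np.cos(dg(th))])
    x=mid+.0195*ax-.054*R[:,2]
    if th==0:qq=q
    qq,e=IK(x,R,qq);print("pour",th,x,qq,"err",round(e,5))
  for nm,zg,back in [("place",.066,0),("away",.066,.1)]:
    R=tool(dg(-34),p);h=u([np.cos(dg(7)),np.sin(dg(7))]);x=np.r_[TR-.035*h,zg]-(.054+back)*R[:,2];s,e=IK(x,R,q);print(nm,x,s,"err",round(e,5))
E
python3 plan.py
```

```text
pitch 10
grasp [0.494 0.285 0.071] [ 0.495  0.59   1.875 -1.22   0.12  -0.265] err 0.22627
pre [0.404 0.245 0.089] [ 0.512  0.403  2.081 -1.22   0.12  -0.253] err 0.23178
pre2 [0.404 0.245 0.189] [ 0.506  0.197  2.135 -1.22   0.12  -0.274] err 0.18663
lift [0.494 0.285 0.229] [ 0.49   0.31   1.951 -1.22   0.12  -0.289] err 0.1656
pour 0 [ 0.596 -0.002  0.194] [-0.036  0.407  1.892 -1.22   0.12  -0.286] err 0.17703
pour 45 [ 0.604 -0.003  0.223] [-0.104  0.454  1.901 -0.004  0.176 -1.566] err 0.0
pour 90 [ 0.639 -0.007  0.218] [-0.104  0.662  1.283  0.     1.371 -1.57 ] err 0.0
pour 115 [ 0.662 -0.009  0.201] [-0.104  0.901  0.925  0.     1.927 -1.57 ] err 0.0
pour 125 [ 0.671 -0.01   0.192] [-0.104  1.006  0.783  0.     2.138 -1.57 ] err 0.0
place [ 0.484 -0.272  0.075] [-0.538  0.56   1.908 -1.22   0.12  -0.276] err 0.22754
away [ 0.402 -0.217  0.093] [-0.524  0.364  2.116 -1.22   0.12  -0.267] err 0.23087
pitch 15
grasp [0.495 0.286 0.076] [ 0.494  0.594  1.883 -1.22   0.12  -0.268] err 0.20367
pre [0.407 0.246 0.102] [ 0.51   0.4    2.086 -1.22   0.12  -0.257] err 0.2064
pre2 [0.4
[... 2806 characters left out ...]
.22   0.12  -0.285] err 0.08786
lift [0.5   0.288 0.247] [ 0.487  0.346  1.967 -1.22   0.12  -0.297] err 0.07671
pour 0 [ 0.602 -0.003  0.211] [-0.039  0.435  1.913 -1.22   0.12  -0.295] err 0.08699
pour 45 [ 0.621 -0.005  0.231] [-0.104  0.49   1.62  -0.     0.77  -1.57 ] err 0.0
pour 90 [ 0.656 -0.009  0.212] [-0.104  0.842  0.996  0.     1.828 -1.57 ] err 0.0
pour 115 [ 0.675 -0.011  0.188] [-0.104  1.102  0.658  0.001  2.342 -1.57 ] err 0.0
pour 125 [ 0.681 -0.011  0.177] [-0.104  1.208  0.532  0.001  2.536 -1.57 ] err 0.0
place [ 0.489 -0.276  0.093] [-0.543  0.586  1.932 -1.22   0.12  -0.291] err 0.13791
away [ 0.417 -0.227  0.143] [-0.532  0.376  2.12  -1.22   0.12  -0.285] err 0.1311
```

```bash
cat > srch.py <<'E'
from kin import *
import itertools,sys
from multiprocessing import Pool
np.set_printoptions(precision=2,suppress=True)
dg=np.deg2rad;u=np.array
B=u([.5425,.307]);W=u([.594,-.002]);TR=u([.5625,-.2974]);hT=u([np.cos(dg(7)),np.sin(dg(7))])
def jac(q):
    J=np.zeros((6,6));x0,R0=FK(q)
    for i in range(6):
        d=np.zeros(6);d[i]=1e-5;x,R=FK(q+d);J[:3,i]=(x-x0)/1e-5;J[3:,i]=.3*Ro.from_matrix(R@R0.T).as_rotvec()/1e-5
    return x0,R0,J
def newt(x,R,q,n=12):
    for _ in range(n):
        x0,R0,J=jac(q);e=np.r_[x-x0,.3*Ro.from_matrix(R@R0.T).as_rotvec()]
        if np.abs(e).max()<1e-4:break
        dq=np.linalg.solve(J.T@J+1e-6*np.eye(6),J.T@e);q=q+np.clip(dq,-.3,.3)
        q=np.clip(q,LO,HI)
    return q,np.abs(e).max()
seeds=[u([0,.5,1.9,a,b,c]) for a in(0,1.57,3.14) for b in (.6,1.4) for c in(-1.5,0,1.5)]
def sols(x,R):
    out=[]
    b=np.arctan2(x[1],x[0])
    for s in seeds:
        s=s.copy();s[0]=b
        q,e=newt(x,R,s,25)
        if e<1e-3 and (q>LO+.02).all() and (q<HI-.02).all() and not any(np.abs(q-o).max()<.05 for o in out): out.append(q)
    return out
bx=[np.r_[.045*np.cos(t),.045*np.sin(t),-l] for t in np.linspace(0,6.28,13) for l in(0,.04,.08,.12,.18)]
bx+= [np.r_[a,b,-l] for a in(-.038,.038) for b in(-.043,.043) for l in(0,.06)]
bx=np.array(bx)
def pourpath(pd,psi,dl,flip,zg=.062):
    p=dg(pd);d=np.r_[np.cos(dl),np.sin(dl),0];ax=np.cross([0,0,1],d)
    F=Z(np.pi) if flip else np.eye(3)
    poses=[];need=0
    for th in range(0,126,9):
        Q=Ro.from_rotvec(ax*dg(th)).as_matrix();R=Q@tool(psi,p)@F
        off=Q@u([0,0,zg-.0425])-.054*R[:,2]
        x=np.r_[W,.17]-.055*d+off
        pts=bx@R.T+x
        m=np.hypot(*(pts[:,:2]-W).T)<.08
        if m.any(): need=max(need,.17+.108-pts[m,2].min())
        poses.append((x,R))
    return poses,max(need,.162)
def job(a):
    pd,psi,dl,flip=a
    P_,need=pourpath(pd,psi,dl,flip)
    if need>.2:return []
    P_=[(x+[0,0,need-.17],R) for x,R in P_]
    res=[]
    for q0 in sols(*P_[0]):
        q=q0;ok=True;mx=0;marg=9;qs=[q0]
        for x,R in P_[1:]:
            qn,e=newt(x,R,q)
            mx=max(mx,np.abs(qn-q).max());q=qn;marg=min(marg,(q-LO).min(),(HI-q).min());qs.append(q)
            if e>1e-3 or marg<.03 or mx>.8:ok=False;break
        if ok:res.append((pd,np.rad2deg(psi),np.rad2deg(dl),flip,need,mx,marg,q0,q))
    return res
if __name__=="__main__":
    A=[(pd,dg(a),dg(b),f) for pd in(15,25) for a in range(-180,180,20) for b in range(-180,180,30) for f in(0,1)]
    with Pool() as pool: R=sum(pool.map(job,A,4),[])
    R.sort(key=lambda r:r[5]-r[6])
    print(len(R))
    for r in R[:40]: print(*[round(float(v),3) for v in r[:7]],r[7],r[8])
    import pickle;pickle.dump(R,open("R.pkl","wb"))
E
time OMP_NUM_THREADS=1 timeout 570 python3 srch.py
```

```text
162
15.0 100.0 -180.0 0.0 0.171 0.188 0.885 [-0.49  1.    1.14  0.96  1.94  2.36] [-0.61  1.03  1.56  1.3   1.7   0.02]
15.0 80.0 60.0 1.0 0.162 0.155 0.825 [-0.7   0.89  1.56  1.    1.68 -0.98] [ 0.04  0.89  1.09 -0.4   1.87  0.62]
25.0 100.0 -180.0 0.0 0.175 0.209 0.866 [-0.47  0.92  1.16  0.85  1.84  2.38] [-0.63  1.06  1.68  1.44  1.68 -0.09]
15.0 80.0 -180.0 0.0 0.185 0.188 0.776 [-0.56  0.89  1.43  1.12  1.66  2.33] [-0.57  1.19  1.4   1.36  2.01  0.13]
25.0 60.0 -30.0 1.0 0.181 0.201 0.772 [-0.64  0.66  1.96  1.25  1.25 -1.02] [-0.61  1.13  1.58  1.21  1.94  0.84]
25.0 80.0 60.0 1.0 0.162 0.157 0.709 [-0.67  0.8   1.57  0.92  1.57 -0.91] [ 0.08  0.96  1.04 -0.51  1.97  0.62]
15.0 60.0 -30.0 1.0 0.178 0.191 0.738 [-0.68  0.78  1.97  1.33  1.39 -1.18] [-0.65  1.09  1.71  1.27  1.8   0.79]
15.0 60.0 0.0 1.0 0.162 0.23 0.758 [-0.73  0.82  1.95  1.28  1.4  -1.2 ] [-0.44  1.01  1.19  0.67  2.02  1.18]
15.0 60.0 150.0 0.0 0.178 0.208 0.731 [-0.65  0.83  1.69  1.32  1.43  2.19] [-0.67  1.09  1.88  1.68  1.67 -0.29]
25.0 120.0 -180.0 0.0 0.162 0.246 0.767 [-0.38  1.03  0.9   0.71  2.11
[... 2807 characters left out ...]
3 0.518 [-0.69  0.87  1.63  1.    1.65 -1.02] [-0.24  1.06  0.91  0.23  2.27  0.95]
15.0 40.0 -60.0 1.0 0.185 0.169 0.488 [-0.59  0.77  2.21  1.81  1.27 -1.41] [-0.61  1.25  2.1   1.79  1.89  0.21]
25.0 60.0 30.0 1.0 0.162 0.235 0.543 [-0.73  0.72  1.89  1.17  1.3  -1.03] [-0.11  1.04  0.89 -0.08  2.25  0.94]
15.0 -140.0 -120.0 0.0 0.162 0.17 0.476 [ 0.21  1.18  0.68 -0.75  2.41  0.83] [-0.41  0.73  1.5   0.76  1.35 -0.28]
25.0 -120.0 -120.0 0.0 0.162 0.247 0.552 [ 0.29  1.02  0.95 -0.77  2.04  0.78] [-0.48  0.67  1.8   1.15  1.04 -0.77]
15.0 140.0 90.0 1.0 0.162 0.101 0.398 [-0.37  1.14  0.78  0.52  2.45 -1.07] [ 0.08  1.07  0.89 -0.58  2.16  0.11]
real	1m45.233s
user	6m45.591s
sys	0m0.335s
```

```bash
cat > srch2.py <<'E'
from srch import *
# feasible headings for grasp / pre / lift and place / away by branch
def line(c,zg,psi,p,F,back): 
    R=tool(psi,p)@F;return np.r_[c,zg]-(.054+back)*R[:,2],R
def j2(a):
    nm,c,zg,pd,psid,f=a
    F=Z(np.pi) if f else np.eye(3)
    out=[]
    x,R=line(c,zg,dg(psid),dg(pd),F,0)
    for q in sols(x,R):
        x,R=line(c,zg,dg(psid),dg(pd),F,.05);qb,e1=newt(x,R,q)
        x,R=line(c,zg,dg(psid),dg(pd),F,.1);qb,e1=newt(x,R,qb)
        x,R=line(c,zg+.12,dg(psid),dg(pd),F,0);qu,e2=newt(x,R,q)
        if max(e1,e2)<1e-3: out.append((nm,pd,psid,f,q,qb))
    return out
A=[(nm,c,zg,pd,ps,f) for nm,c,zg in(("grasp",B,.062),("place",TR-.035*hT,.066)) for pd in(15,25) for ps in range(-180,180,20) for f in(0,1)]
with Pool() as pool: R=sum(pool.map(j2,A,4),[])
for r in R: print(*r)
E
time OMP_NUM_THREADS=1 timeout 570 python3 srch2.py
```

```text
grasp 15 -100 0 [ 0.73  1.27  0.81 -0.79  2.14  0.87] [ 0.79  1.37  0.44 -0.9   2.36  0.67]
grasp 15 -100 1 [ 0.73  1.27  0.81 -0.79  2.14 -2.27] [ 0.79  1.37  0.44 -0.9   2.36 -2.48]
grasp 15 -80 0 [ 0.82  1.19  1.06 -0.94  1.86  0.86] [ 0.91  1.23  0.83 -0.93  2.03  0.75]
grasp 15 -80 1 [ 0.82  1.19  1.06 -0.94  1.86 -2.28] [ 0.91  1.23  0.83 -0.93  2.03 -2.39]
grasp 15 -60 0 [ 0.89  1.12  1.34 -1.13  1.59  0.94] [ 1.01  1.12  1.21 -1.04  1.72  0.86]
grasp 15 -60 1 [ 0.89  1.12  1.34 -1.13  1.59 -2.2 ] [ 1.01  1.12  1.21 -1.04  1.72 -2.28]
grasp 15 0 0 [0.76 1.12 2.12 3.89 1.38 1.64] [0.97 1.12 2.26 4.07 1.45 1.77]
grasp 15 0 1 [ 0.76  1.12  2.12  3.89  1.38 -1.5 ] [ 0.97  1.12  2.26  4.07  1.45 -1.37]
grasp 15 20 0 [0.49 1.21 2.27 3.27 1.64 1.62] [0.55 1.42 2.54 3.36 2.12 1.74]
grasp 15 20 1 [ 0.49  1.21  2.27  3.27  1.64 -1.53] [ 0.55  1.42  2.54  3.36  2.12 -1.4 ]
grasp 15 40 0 [0.16 1.21 2.26 2.62 1.59 1.4 ] [-0.05  1.41  2.53  2.37  1.9   1.03]
grasp 15 40 1 [ 0.16  1.21  2.26  2.62  1.59 -1.74] [-0.05  1.41  2.53  2.37  1.9  -2.11]
grasp 15 60 0 [-0.05  1.12  2.11  2.07  1.35
[... 7388 characters left out ...]
1.3   0.83  1.7   2.23]
place 25 60 1 [-1.05  1.02  1.41  0.9   1.54 -0.97] [-1.16  0.99  1.3   0.83  1.7  -0.91]
place 25 80 0 [-0.96  1.09  1.17  0.72  1.81  2.17] [-1.04  1.1   0.96  0.7   1.99  2.25]
place 25 80 1 [-0.96  1.09  1.17  0.72  1.81 -0.97] [-1.04  1.1   0.96  0.7   1.99 -0.9 ]
place 25 100 0 [-0.86  1.16  0.94  0.55  2.05  2.09] [-0.92  1.22  0.64  0.59  2.28  2.2 ]
place 25 100 1 [-0.86  1.16  0.94  0.55  2.05 -1.05] [-0.92  1.22  0.64  0.59  2.28 -0.94]
place 25 120 0 [-0.76  1.22  0.76  0.34  2.25  1.92] [-0.78  1.33  0.33  0.44  2.55  2.06]
place 25 120 1 [-0.76  1.22  0.76  0.34  2.25 -1.23] [-0.78  1.33  0.33  0.44  2.55 -1.09]
real	0m30.720s
user	1m51.779s
sys	0m0.241s
```

Found: a side grasp with heading about +90° and pitch 25°, then pouring forward along the heading so the gripper stays above and upstream, then placing at heading about 60°. All of it stays on one joint branch. I'll check finer paths and generate the move numbers.

```bash
cat > wp.py <<'E'
from srch import *
from rig import telemetry
np.set_printoptions(precision=4,suppress=True)
def cur():
    s=telemetry.read_state();w=np.array(s["tcp_rot"]);return np.array(s["q"]),np.array(s["tcp_pos"]),Ro.from_quat(w[[1,2,3,0]]).as_matrix()
def gp(g,psid,pd):  # grasp point pose flip1
    R=tool(dg(psid),dg(pd))@Z(np.pi);return u(g)-.054*R[:,2],R
def tip(mid,psid,pd,dld,th,zg):
    d=np.r_[np.cos(dg(dld)),np.sin(dg(dld)),0];Q=Ro.from_rotvec(np.cross([0,0,1],d)*dg(th)).as_matrix()
    R=Q@tool(dg(psid),dg(pd))@Z(np.pi);return u(mid)+Q@u([0,0,zg-.0425])-.054*R[:,2],R
def path(q,x0,R0,x1,R1,n=20):
    rv=Ro.from_matrix(R1@R0.T).as_rotvec();marg=9;emax=0;st=0
    for i in range(1,n+1):
        t=i/n;qn,e=newt(x0+t*(x1-x0),Ro.from_rotvec(rv*t).as_matrix()@R0,q);emax=max(emax,e);st=max(st,np.abs(qn-q).max());q=qn;marg=min(marg,(q-LO).min(),(HI-q).min())
    print("  travel",x1-x0,"rot",rv,"deg",np.rad2deg(np.linalg.norm(rv)).round(0),"| q",q,"err",round(emax,5),"marg",round(marg,2),"step",round(st,2))
    return q,x1,R1
E
python3 - <<'E'
from wp import *
c=cur()
print("above");c=path(*c,*gp([.5425,.307,.19],90,25))
print("down");c=path(*c,*gp([.5425,.307,.062],90,25))
print("lift");c=path(*c,*gp([.5425,.307,.25],90,25))
for psi,dl in ((90,90),(80,80),(80,60),(70,70)):
    print("pour",psi,dl);d=u([np.cos(dg(dl)),np.sin(dg(dl))]);m=np.r_[W-.055*d,.165]
    k=path(*c,*tip(m+[0,0,.06],psi,25,dl,0,.062))
    k=path(*k,*tip(m+[0,0,.02],psi,25,dl,60,.062))
    k=path(*k,*tip(m,psi,25,dl,90,.062))
    k=path(*k,*tip(m,psi,25,dl,122,.062))
    k=path(*k,*tip(m+[0,0,.1],psi,25,dl,0,.062))
    for ph in(60,40): path(*path(*path(*k,*gp(np.r_[TR-.035*hT,.2],ph,25)),*gp(np.r_[TR-.035*hT,.067],ph,25)),*gp(np.r_[TR-.035*hT,.067]-.09*tool(dg(ph),dg(25))[:,2],ph,25))
E
```

```text
above
  travel [ 0.066   0.1188 -0.0878] rot [ 1.2402  1.0724 -0.9123] deg 108.0 | q [-0.0732  0.7321  1.7545  1.2404  1.2716 -0.8818] err 0.0 marg 0.51 step 0.1
down
  travel [ 0.     0.    -0.128] rot [0. 0. 0.] deg 0.0 | q [-0.0732  0.9678  1.7565  1.3197  1.203  -1.1229] err 4e-05 marg 0.9 step 0.01
lift
  travel [0.    0.    0.188] rot [0. 0. 0.] deg 0.0 | q [-0.0732  0.6292  1.7274  1.2055  1.3159 -0.7548] err 9e-05 marg 0.9 step 0.02
pour 90 90
  travel [ 0.0515 -0.364  -0.0055] rot [0. 0. 0.] deg 0.0 | q [-0.6119  0.7792  1.347   0.864   1.7921 -0.7772] err 0.0 marg 0.95 step 0.03
  travel [ 0.      0.0611 -0.0188] rot [-1.0472  0.      0.    ] deg 60.0 | q [-0.2134  0.514   1.4823  0.0928  1.1654 -0.2509] err 0.0 marg 1.03 step 0.05
  travel [ 0.      0.0301 -0.0346] rot [-0.5236  0.      0.    ] deg 30.0 | q [ 0.0616  0.5896  1.5282 -0.4917  1.105   0.3039] err 0.0 marg 0.73 step 0.03
  travel [ 0.      0.0195 -0.0299] rot [-0.5585  0.      0.    ] deg 32.0 | q [ 0.2683  0.7984  1.5106 -0.9714  1.3673  0.755 ] err 0.0 marg 0.25 step 0.03
  travel [ 0.     -0.1108  0.1232] r
[... 5298 characters left out ...]
  0.    -0.133] rot [0. 0. 0.] deg 0.0 | q [-1.0501  1.0188  1.4152  0.9008  1.5457 -0.9739] err 3e-05 marg 1.13 step 0.01
  travel [-0.0408 -0.0706  0.038 ] rot [0. 0. 0.] deg 0.0 | q [-1.1496  0.9916  1.3099  0.8319  1.6844 -0.9181] err 2e-05 marg 1.09 step 0.01
  travel [-0.0682 -0.2335 -0.0845] rot [-0.     -0.     -0.5236] deg 30.0 | q [-1.11    0.7385  1.6673  1.1061  1.3997 -0.8473] err 0.0 marg 0.99 step 0.02
  travel [ 0.     0.    -0.133] rot [0. 0. 0.] deg 0.0 | q [-1.11    0.9684  1.6738  1.1545  1.2985 -1.0665] err 4e-05 marg 0.99 step 0.01
  travel [-0.0625 -0.0524  0.038 ] rot [0. 0. 0.] deg 0.0 | q [-1.2441  0.9092  1.637   1.028   1.4046 -1.0124] err 2e-05 marg 1.0 step 0.01
```

>>> play_rows(
  motion=[
    {"jaw": -1, "travel": [0.007, 0.012, -0.009], "rot": [0.124, 0.107, -0.091]},
    {"jaw": -1, "travel": [0.013, 0.024, -0.018], "rot": [0.248, 0.214, -0.182]},
    {"jaw": -1, "travel": [0.02, 0.036, -0.026], "rot": [0.372, 0.322, -0.274]},
    {"jaw": -1, "travel": [0.026, 0.048, -0.035], "rot": [0.496, 0.429, -0.365]},
    {"jaw": -1, "travel": [0.033, 0.059, -0.044], "rot": [0.62, 0.536, -0.456]},
    {"jaw": -1, "travel": [0.04, 0.071, -0.053], "rot": [0.744, 0.643, -0.547]},
    {"jaw": -1, "travel": [0.046, 0.083, -0.061], "rot": [0.868, 0.751, -0.639]},
    {"jaw": -1, "travel": [0.053, 0.095, -0.07], "rot": [0.992, 0.858, -0.73]},
  ],
)

```text
clock: 4.25
tcp_pos: [0.5298, 0.2328, 0.2284]
tcp_rot: [-0.275, 0.537, 0.726, 0.33]
wrist_force: [-1.1, 0.2, -0.4]
grip_width: 0.999
```

```bash
python3 st.py
python3 - <<'E'
from wp import *
c=cur()
c=path(*c,*gp([.5425,.307,.19],90,25))
E
```

```text
clock 4.25
q [-0.0562  0.6125  1.7219  0.9805  1.1902 -0.9264]
tcp_pos [0.5298 0.2328 0.2284]
tcp_rot [-0.2755  0.5366  0.726   0.3302]
wrist_force [-1.1201  0.17   -0.4266]
grip_width 0.9989536159308425
  travel [ 0.0127  0.0252 -0.0155] rot [ 0.2384  0.2104 -0.1854] deg 21.0 | q [-0.0732  0.732   1.7544  1.2403  1.2716 -0.8818] err 2e-05 marg 0.92 step 0.01
```

>>> play_rows(
  motion=[
    {"jaw": -1, "travel": [0.007, 0.014, -0.008], "rot": [0.12, 0.105, -0.093]},
    {"jaw": -1, "travel": [0.0127, 0.029, -0.0155], "rot": [0.238, 0.21, -0.185]},
    {"jaw": -1, "travel": [0.0127, 0.029, -0.0155], "rot": [0.238, 0.21, -0.185]},
    {"jaw": -1, "travel": [0.0127, 0.029, -0.0155], "rot": [0.238, 0.21, -0.185]},
  ],
)

```text
clock: 4.75
tcp_pos: [0.5419, 0.2614, 0.2132]
tcp_rot: [-0.377, 0.595, 0.601, 0.379]
wrist_force: [0.7, -0.7, -0.6]
grip_width: 1.001
```

```bash
python3 st.py
python3 - <<'E'
from wp import *
c=cur()
print(c[2],c[1]+.054*c[2][:,2])
c=path(*c,*gp([.5425,.311,.062],90,25))
from h import *
from rig import grab_frame
crop(grab_frame("side")[:,:,::-1].copy(),200,280,220,200,3,"pics/g1.png")
crop(grab_frame("top")[:,:,::-1].copy(),110,150,180,150,4,"pics/g2.png")
E
```

```text
clock 4.75
q [-0.0655  0.7287  1.7531  1.2376  1.2651 -0.8814]
tcp_pos [0.5419 0.2614 0.2132]
tcp_rot [-0.3772  0.5948  0.6006  0.3785]
wrist_force [ 0.7351 -0.6847 -0.573 ]
grip_width 1.0013634522107489
[[-0.008   1.     -0.0028]
 [ 0.4289  0.006   0.9033]
 [ 0.9033  0.006  -0.429 ]] [0.5417 0.3102 0.19  ]
  travel [ 0.0006  0.0006 -0.1283] rot [ 0.007  0.006 -0.006] deg 1.0 | q [-0.0658  0.9679  1.7561  1.326   1.2002 -1.1218] err 4e-05 marg 0.91 step 0.01
```

View pics/g1.png

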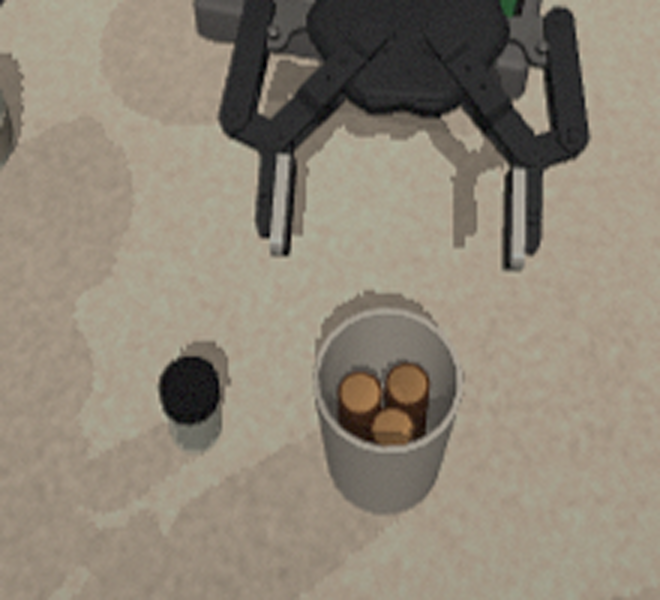

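View pics/g2.png

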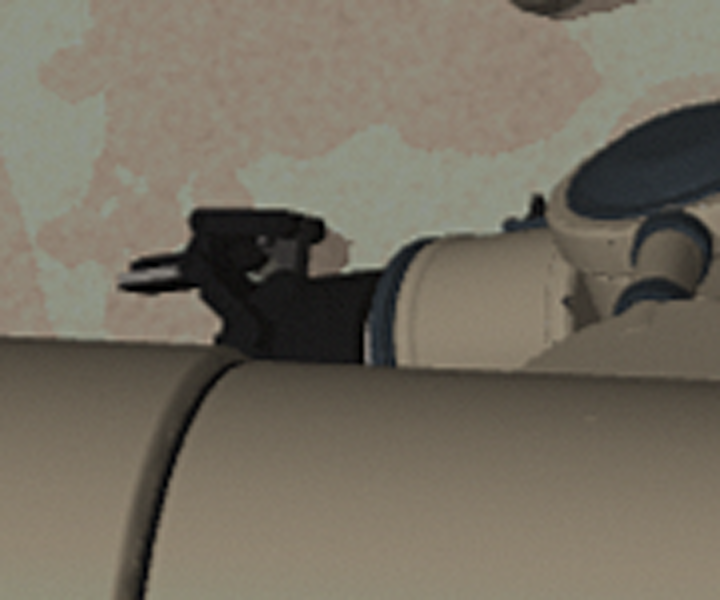

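The jaws straddle the beaker squarely with all the twigs still inside, and the vial is well clear. I'll descend.

>>> play_rows(
  motion=[
    {"jaw": -1, "travel": [0, 0, -0.03], "rot": [0, 0, 0]},
    {"jaw": -1, "travel": [0.0006, 0.0006, -0.07], "rot": [0.005, 0.005, -0.005]},
    {"jaw": -1, "travel": [0.0006, 0.0006, -0.105], "rot": [0.005, 0.005, -0.005]},
    {"jaw": -1, "travel": [0.0006, 0.0006, -0.122], "rot": [0.005, 0.005, -0.005]},
    {"jaw": -1, "travel": [0.0006, 0.0006, -0.128], "rot": [0.005, 0.005, -0.005]},
    {"jaw": -1, "travel": [0.0006, 0.0006, -0.128], "rot": [0.005, 0.005, -0.005]},
  ],
)

```text
clock: 5.6
tcp_pos: [0.5429, 0.2623, 0.0857]
tcp_rot: [-0.38, 0.597, 0.596, 0.38]
wrist_force: [-0.8, -0.0, 0.4]
grip_width: 0.999
```

```bash
python3 st.py
python3 - <<'E'
from wp import *
c=cur()
print(c[2],c[1]+.054*c[2][:,2])
from h import *
from rig import grab_frame
crop(grab_frame("side")[:,:,::-1].copy(),200,280,220,200,3,"pics/g3.png")
E
```

```text
clock 5.6
q [-0.0655  0.9666  1.7558  1.3268  1.2007 -1.1194]
tcp_pos [0.5429 0.2623 0.0857]
tcp_rot [-0.3801  0.5967  0.5958  0.3802]
wrist_force [-0.8253 -0.0367  0.3755]
grip_width 0.9994945707988481
[[ 0.001   1.      0.0008]
 [ 0.4221 -0.0011  0.9066]
 [ 0.9066 -0.0005 -0.4221]] [0.5429 0.3113 0.0629]
```

View pics/g3.png

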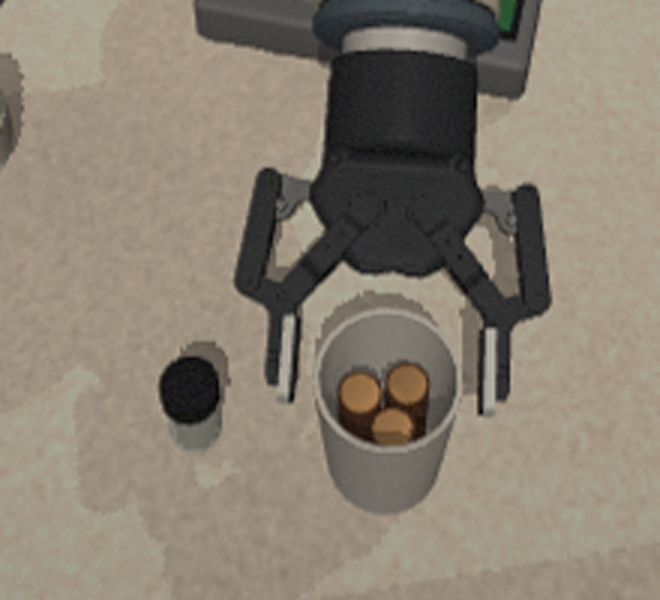

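Run:
```python
from h import *
R=np.array([0.0008,.9066,-.4221]);t=np.array([.5429,.2623,.0857])
for d in(.03,.041,.05,.06,.065): 
  print(d,[(proj("side",t+d*R+[s*.0425,0,0])[0]-[200,280])*3 for s in(1,-1)])
print((proj("side",[.5425,.307,.062])-[200,280])*3,(proj("side",[.5425,.307,.0])-[200,280])*3)
```

```text
0.03 [array([297.1935, 336.9257]), array([478.5518, 349.1206])]
0.041 [array([295.2331, 361.8942]), array([477.806 , 374.3112])]
0.05 [array([293.6094, 382.5739]), array([477.1882, 395.1764])]
0.06 [array([291.7841, 405.8212]), array([476.4936, 418.6337])]
0.065 [array([290.863, 417.553]), array([476.1431, 430.472 ])]
[[386.0274 390.169 ]] [[383.0322 447.3154]]
```

Pad tips measure 60 mm ahead of the TCP, as expected when open. The beaker axis falls within the pads, so I'll close.

>>> play_rows(
  motion=[
    {"jaw": 1, "travel": [0, 0, 0], "rot": [0, 0, 0]},
    {"jaw": 1, "travel": [0, 0, 0], "rot": [0, 0, 0]},
    {"jaw": 1, "travel": [0, 0, 0], "rot": [0, 0, 0]},
    {"jaw": 1, "travel": [0, 0, 0], "rot": [0, 0, 0]},
    {"jaw": 1, "travel": [0, 0, 0], "rot": [0, 0, 0]},
    {"jaw": 1, "travel": [0, 0, 0.01], "rot": [0, 0, 0]},
    {"jaw": 1, "travel": [0, 0, 0.04], "rot": [0, 0, 0]},
    {"jaw": 1, "travel": [0, 0, 0.07], "rot": [0, 0, 0]},
  ],
  newtons=50,
)

```text
clock: 6.65
tcp_pos: [0.5425, 0.2623, 0.1562]
tcp_rot: [-0.38, 0.597, 0.596, 0.38]
wrist_force: [-0.6, 0.1, -1.1]
grip_width: 0.753
```

```bash
python3 st.py
python3 - <<'E'
from h import *
from rig import grab_frame
crop(grab_frame("side")[:,:,::-1].copy(),200,230,220,200,3,"pics/g4.png")
E
```

```text
clock 6.65
q [-0.0655  0.8348  1.7649  1.2825  1.2329 -0.9918]
tcp_pos [0.5425 0.2623 0.1562]
tcp_rot [-0.3803  0.5971  0.5955  0.3797]
wrist_force [-0.6429  0.0588 -1.0537]
grip_width 0.753226268226811
```

View pics/g4.png

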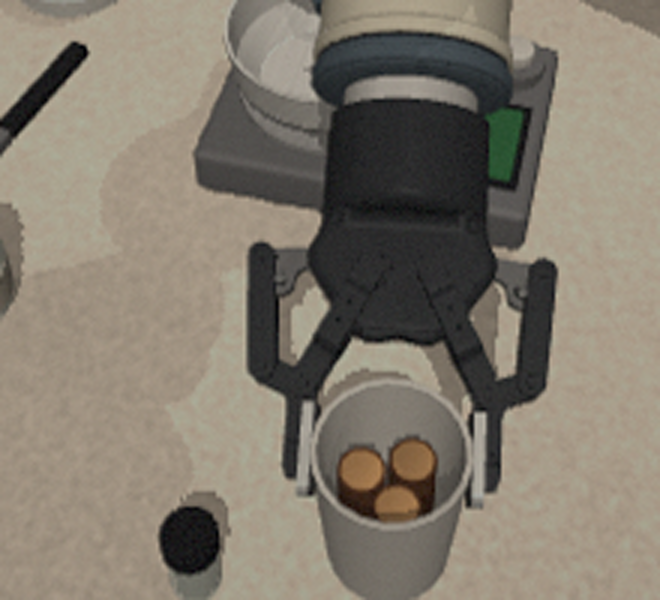

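The beaker is held upright with the twigs inside, and the key is up again in the background. Planning the pour path with the measured beaker-to-tool offset.

```bash
cat >> wp.py <<'E'
R0=tool(dg(90),dg(25))@Z(np.pi)
VM=R0.T@u([-.0004,.0447,-.0432])   # beaker mid in tool frame
def tp(mid,psid,th,dld=None,lean=0):
    dld=psid if dld is None else dld
    d=np.r_[np.cos(dg(dld)),np.sin(dg(dld)),0];Q=Ro.from_rotvec(np.cross([0,0,1],d)*dg(th)).as_matrix()
    R=Q@tool(dg(psid),dg(25))@Z(np.pi);return u(mid)-R@VM,R
E
python3 - <<'E'
from wp import *
c=cur();d=u([np.cos(dg(70)),np.sin(dg(70))]);m=np.r_[W-.055*d,.163];print(m)
c=path(*c,*tp([.5425,.307,.23],85,0))
c=path(*c,*tp(m+[0,0,.07],70,0))
for th,dz in((60,.03),(90,.005),(105,0),(120,0)): c=path(*c,*tp(m+[0,0,dz],70,th))
E
```

```text
[ 0.5752 -0.0537  0.163 ]
  travel [-0.004  -0.      0.1136] rot [-0.0013  0.0015 -0.086 ] deg 5.0 | q [-0.0664  0.608   1.7871  1.278   1.2419 -0.7708] err 3e-05 marg 0.88 step 0.01
  travel [ 0.0213 -0.3583  0.003 ] rot [-0.      0.     -0.2618] deg 15.0 | q [-0.6922  0.6538  1.6418  1.0248  1.5189 -0.7871] err 0.0 marg 0.87 step 0.03
  travel [ 0.0204  0.0562 -0.0229] rot [-0.984   0.3582 -0.    ] deg 60.0 | q [-0.21    0.4805  1.5317  0.0961  1.1191  0.0974] err 0.0 marg 0.99 step 0.06
  travel [ 0.0096  0.0264 -0.0406] rot [-0.492   0.1791  0.    ] deg 30.0 | q [ 0.05    0.63    1.4419 -0.4192  1.2752  0.5645] err 0.0 marg 0.8 step 0.03
  travel [ 0.0035  0.0095 -0.0177] rot [-0.246   0.0895 -0.    ] deg 15.0 | q [ 0.1444  0.7379  1.3846 -0.6089  1.428   0.7109] err 3e-05 marg 0.61 step 0.01
  travel [ 0.0022  0.0061 -0.0149] rot [-0.246   0.0895  0.    ] deg 15.0 | q [ 0.2113  0.8555  1.3267 -0.7673  1.598   0.8039] err 2e-05 marg 0.45 step 0.01
```

>>> play_rows(
  motion=[
    {"jaw": 1, "travel": [-0.002, 0, 0.05], "rot": [0, 0, -0.04]},
    {"jaw": 1, "travel": [-0.004, -0.01, 0.095], "rot": [0, 0, -0.086]},
    {"jaw": 1, "travel": [-0.002, -0.05, 0.115], "rot": [0, 0, -0.115]},
    {"jaw": 1, "travel": [0.001, -0.1, 0.116], "rot": [0, 0, -0.155]},
    {"jaw": 1, "travel": [0.004, -0.15, 0.116], "rot": [0, 0, -0.19]},
    {"jaw": 1, "travel": [0.007, -0.2, 0.116], "rot": [0, 0, -0.23]},
    {"jaw": 1, "travel": [0.01, -0.25, 0.116], "rot": [0, 0, -0.27]},
    {"jaw": 1, "travel": [0.014, -0.3, 0.116], "rot": [0, 0, -0.31]},
  ],
)

```text
clock: 7.7
tcp_pos: [0.5563, -0.0393, 0.2714]
tcp_rot: [-0.317, 0.682, 0.496, 0.434]
wrist_force: [0.5, -0.3, -1.1]
grip_width: 0.757
```

```bash
python3 st.py
python3 - <<'E'
from wp import *
c=cur();d=u([np.cos(dg(70)),np.sin(dg(70))]);m=np.r_[W-.055*d,.163]
c=path(*c,*tp(m+[0,0,.07],70,0))
c0=c
for th,dz in((60,.03),(90,.005),(105,0),(120,0)): c=path(*c,*tp(m+[0,0,dz],70,th))
E
```

```text
clock 7.7
q [-0.6114  0.6392  1.7062  1.0569  1.4659 -0.8124]
tcp_pos [ 0.5563 -0.0393  0.2714]
tcp_rot [-0.3166  0.6822  0.4959  0.4342]
wrist_force [ 0.5059 -0.3131 -1.1131]
grip_width 0.7569513643122392
  travel [ 0.004  -0.0565  0.0048] rot [-0.0004 -0.0013 -0.0362] deg 2.0 | q [-0.6922  0.6538  1.6418  1.0248  1.5189 -0.7871] err 1e-05 marg 0.97 step 0.0
  travel [ 0.0204  0.0562 -0.0229] rot [-0.984   0.3582 -0.    ] deg 60.0 | q [-0.21    0.4805  1.5317  0.0961  1.1191  0.0974] err 0.0 marg 0.99 step 0.06
  travel [ 0.0096  0.0264 -0.0406] rot [-0.492   0.1791  0.    ] deg 30.0 | q [ 0.05    0.63    1.4419 -0.4192  1.2752  0.5645] err 0.0 marg 0.8 step 0.03
  travel [ 0.0035  0.0095 -0.0177] rot [-0.246   0.0895 -0.    ] deg 15.0 | q [ 0.1444  0.7379  1.3846 -0.6089  1.428   0.7109] err 3e-05 marg 0.61 step 0.01
  travel [ 0.0022  0.0061 -0.0149] rot [-0.246   0.0895  0.    ] deg 15.0 | q [ 0.2113  0.8555  1.3267 -0.7673  1.598   0.8039] err 2e-05 marg 0.45 step 0.01
```

Move to start, settle, then tip to 60°.

>>> play_rows(
  motion=[
    {"jaw": 1, "travel": [0.003, -0.035, 0.005], "rot": [0, 0, -0.025]},
    {"jaw": 1, "travel": [0.004, -0.0565, 0.005], "rot": [0, -0.001, -0.036]},
    {"jaw": 1, "travel": [0.004, -0.0565, 0.005], "rot": [0, -0.001, -0.036]},
    {"jaw": 1, "travel": [0.004, -0.0565, 0.005], "rot": [0, -0.001, -0.036]},
  ],
)

```text
clock: 8.2
tcp_pos: [0.5603, -0.0931, 0.2759]
tcp_rot: [-0.31, 0.69, 0.484, 0.44]
wrist_force: [0.7, 0.4, -0.7]
grip_width: 0.757
```

```bash
python3 st.py
python3 - <<'E'
from wp import *
k=cur();d=u([np.cos(dg(70)),np.sin(dg(70))]);m=np.r_[W-.055*d,.163]
for th,dz in((12,.06),(24,.05),(36,.04),(48,.035),(60,.03)): 
    path(*k,*tp(m+[0,0,dz],70,th))
from h import *
from rig import grab_frame
crop(grab_frame("side")[:,:,::-1].copy(),220,130,200,180,3,"pics/p1.png")
E
```

```text
clock 8.2
q [-0.6882  0.6542  1.6437  1.0261  1.5183 -0.7874]
tcp_pos [ 0.5603 -0.0931  0.2759]
tcp_rot [-0.3096  0.6901  0.4843  0.4398]
wrist_force [ 0.6553  0.4185 -0.7456]
grip_width 0.756953239084362
  travel [ 0.0034  0.0067 -0.0013] rot [-0.1986  0.0705 -0.0027] deg 12.0 | q [-0.6282  0.5783  1.6308  0.8959  1.3879 -0.668 ] err 2e-05 marg 1.03 step 0.01
  travel [ 0.0073  0.0174 -0.0052] rot [-0.3955  0.1419 -0.0026] deg 24.0 | q [-0.5435  0.5204  1.6156  0.74    1.2688 -0.5203] err 9e-05 marg 1.03 step 0.02
  travel [ 0.0116  0.0292 -0.0116] rot [-0.5924  0.2132 -0.0024] deg 36.0 | q [-0.4413  0.485   1.5959  0.5513  1.1722 -0.3397] err 0.0 marg 1.03 step 0.03
  travel [ 0.016   0.0414 -0.0157] rot [-0.7893  0.2846 -0.0022] deg 48.0 | q [-0.3275  0.4691  1.5661  0.3304  1.1219 -0.1253] err 0.0 marg 1.0 step 0.05
  travel [ 0.0204  0.0535 -0.0225] rot [-0.9862  0.356  -0.0019] deg 60.0 | q [-0.21    0.4805  1.5317  0.0961  1.1191  0.0974] err 0.0 marg 0.99 step 0.06
```

View pics/p1.png

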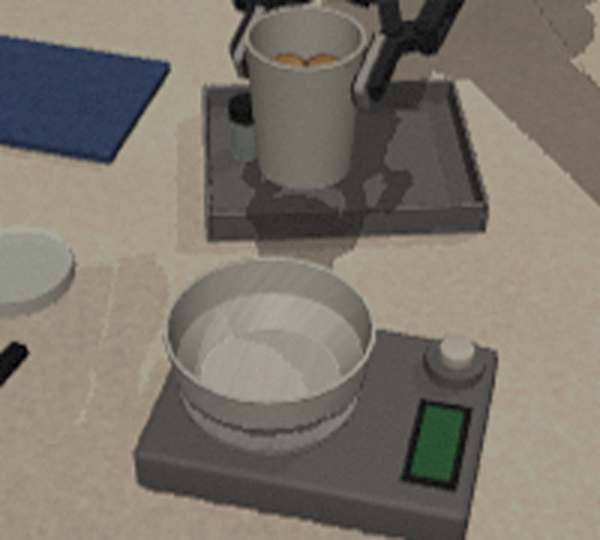

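The beaker is upright over the rear rim of the bowl, all the twigs are inside, and the key is up. Tipping to 60°.

>>> play_rows(
  motion=[
    {"jaw": 1, "travel": [0.0034, 0.0067, -0.0013], "rot": [-0.1986, 0.0705, -0.0027]},
    {"jaw": 1, "travel": [0.0073, 0.0174, -0.0052], "rot": [-0.3955, 0.142, -0.0026]},
    {"jaw": 1, "travel": [0.0116, 0.0292, -0.0116], "rot": [-0.5924, 0.2132, -0.0024]},
    {"jaw": 1, "travel": [0.016, 0.0414, -0.0157], "rot": [-0.7893, 0.2846, -0.0022]},
    {"jaw": 1, "travel": [0.0204, 0.0535, -0.0225], "rot": [-0.9862, 0.356, -0.0019]},
    {"jaw": 1, "travel": [0.0204, 0.0535, -0.0225], "rot": [-0.9862, 0.356, -0.0019]},
    {"jaw": 1, "travel": [0.0204, 0.0535, -0.0225], "rot": [-0.9862, 0.356, -0.0019]},
  ],
)

```text
clock: 9.12
tcp_pos: [0.5809, -0.0382, 0.2534]
tcp_rot: [-0.025, 0.817, 0.575, 0.036]
wrist_force: [0.9, -0.4, -2.0]
grip_width: 0.755
```

```bash
python3 st.py
python3 - <<'E'
from wp import *
k=cur();d=u([np.cos(dg(70)),np.sin(dg(70))]);m=np.r_[W-.055*d,.163]
for th,dz in((70,.02),(80,.012),(90,.005),(96,.002),(102,0),(108,0),(114,0)): 
    path(*k,*tp(m+[0,0,dz],70,th))
from h import *
from rig import grab_frame
crop(grab_frame("side")[:,:,::-1].copy(),220,130,200,180,3,"pics/p2.png")
E
```

```text
clock 9.125
q [-0.2076  0.4802  1.532   0.0963  1.1182  0.0955]
tcp_pos [ 0.5809 -0.0382  0.2534]
tcp_rot [-0.0247  0.8171  0.5748  0.0361]
wrist_force [ 0.8874 -0.3661 -1.9521]
grip_width 0.7548002390857497
  travel [ 0.0033  0.0082 -0.0136] rot [-0.164   0.0604 -0.0043] deg 10.0 | q [-0.1152  0.5167  1.5062 -0.0934  1.1405  0.2737] err 2e-05 marg 1.0 step 0.01
  travel [ 0.0066  0.0171 -0.0269] rot [-0.3282  0.1198 -0.0044] deg 20.0 | q [-0.0276  0.5669  1.4758 -0.2672  1.1957  0.4319] err 7e-05 marg 0.95 step 0.02
  travel [ 0.0094  0.025  -0.0407] rot [-0.4923  0.1791 -0.0044] deg 30.0 | q [ 0.05    0.6299  1.4419 -0.4192  1.2752  0.5645] err 0.0 marg 0.8 step 0.03
  travel [ 0.011   0.0292 -0.0485] rot [-0.5908  0.2147 -0.0044] deg 36.0 | q [ 0.091   0.6719  1.4198 -0.5001  1.3323  0.6306] err 0.0 marg 0.72 step 0.03
  travel [ 0.0123  0.0329 -0.0557] rot [-0.6893  0.2503 -0.0044] deg 42.0 | q [ 0.1277  0.716   1.3967 -0.5742  1.3945  0.6869] err 0.0 marg 0.65 step 0.04
  travel [ 0.0134  0.036  -0.0612] rot [-0.7878  0.2859 -0.0044] deg 48.0 | q [ 0.1599  0.7605  1.3726 -0.6424  1.4618  0.7329] err 0.0 marg 0.58 step 0.05
  travel [ 0.0144  0.0386 -0.0671] rot [-0.8862  0.3215 -0.0044] deg 54.0 | q [ 0.1878  0.8072  1.3492 -0.7064  1.5299  0.7715] err 0.0 marg 0.51 step 0.05
```

View pics/p2.png

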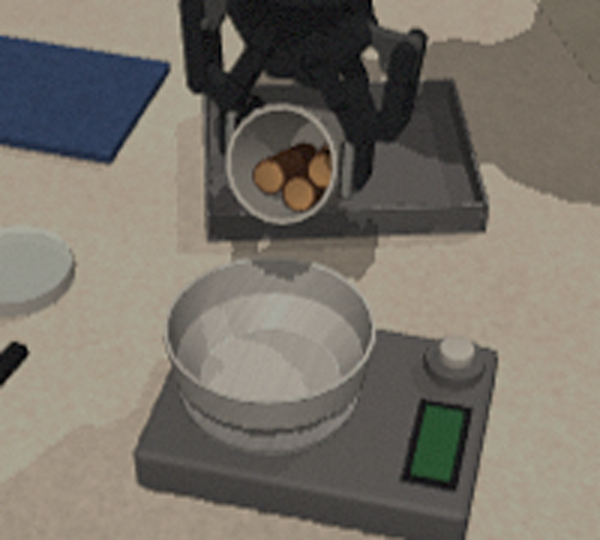

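At 60° all the twigs are still in the beaker. Continuing to about 98°.

>>> play_rows(
  motion=[
    {"jaw": 1, "travel": [0.0033, 0.0082, -0.0136], "rot": [-0.164, 0.06, -0.004]},
    {"jaw": 1, "travel": [0.0066, 0.0171, -0.0269], "rot": [-0.328, 0.12, -0.004]},
    {"jaw": 1, "travel": [0.0094, 0.025, -0.0407], "rot": [-0.492, 0.179, -0.004]},
    {"jaw": 1, "travel": [0.011, 0.0292, -0.0485], "rot": [-0.591, 0.215, -0.004]},
    {"jaw": 1, "travel": [0.011, 0.0292, -0.0485], "rot": [-0.591, 0.215, -0.004]},
  ],
)

```text
clock: 9.8
tcp_pos: [0.5912, -0.0109, 0.2029]
tcp_rot: [0.152, 0.79, 0.552, -0.22]
wrist_force: [-0.4, -0.6, -1.3]
grip_width: 0.758
```

```bash
python3 st.py
python3 - <<'E'
from wp import *
k=cur();d=u([np.cos(dg(70)),np.sin(dg(70))]);m=np.r_[W-.055*d,.163]
for th,dz in((100,0),(104,0),(108,0),(112,0),(116,0),(120,0)): 
    path(*k,*tp(m+[0,0,dz],70,th))
from h import *
from rig import grab_frame
crop(grab_frame("side")[:,:,::-1].copy(),220,130,200,180,3,"pics/p3.png")
E
```

```text
clock 9.8
q [ 0.0876  0.674   1.4219 -0.4992  1.3296  0.6299]
tcp_pos [ 0.5912 -0.0109  0.2029]
tcp_rot [ 0.1518  0.7898  0.5522 -0.2196]
wrist_force [-0.3869 -0.6286 -1.3072]
grip_width 0.7581504203587837
  travel [ 0.0015  0.0043 -0.0034] rot [-0.067   0.0216  0.0021] deg 4.0 | q [ 0.1159  0.7018  1.4049 -0.5503  1.3724  0.6698] err 0.0 marg 0.67 step 0.0
  travel [ 0.0024  0.0066 -0.007 ] rot [-0.1325  0.0455  0.0022] deg 8.0 | q [ 0.1389  0.7306  1.3886 -0.5974  1.4168  0.7031] err 1e-05 marg 0.62 step 0.01
  travel [ 0.0031  0.0086 -0.0108] rot [-0.1981  0.0694  0.0023] deg 12.0 | q [ 0.1599  0.7605  1.3726 -0.6424  1.4618  0.7329] err 2e-05 marg 0.58 step 0.01
  travel [ 0.0038  0.0104 -0.0147] rot [-0.2637  0.0934  0.0024] deg 16.0 | q [ 0.179   0.7914  1.3569 -0.6855  1.5071  0.7595] err 3e-05 marg 0.53 step 0.01
  travel [ 0.0043  0.0119 -0.0187] rot [-0.3293  0.1174  0.0025] deg 20.0 | q [ 0.1961  0.8231  1.3416 -0.727   1.5526  0.7831] err 5e-05 marg 0.49 step 0.01
  travel [ 0.0048  0.0132 -0.0228] rot [-0.3949  0.1413  0.0026] deg 24.0 | q [ 0.2113  0.8555  1.3267 -0.7673  1.598   0.804 ] err 7e-05 marg 0.45 step 0.02
```

View pics/p3.png

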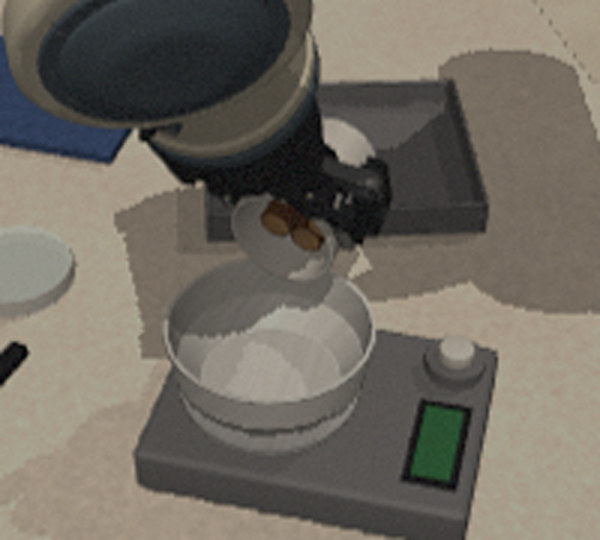

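>>> play_rows(
  motion=[
    {"jaw": 1, "travel": [0.0015, 0.0043, -0.0034], "rot": [-0.067, 0.022, 0.002]},
    {"jaw": 1, "travel": [0.0024, 0.0066, -0.007], "rot": [-0.1325, 0.0455, 0.002]},
    {"jaw": 1, "travel": [0.0031, 0.0086, -0.0108], "rot": [-0.198, 0.069, 0.002]},
    {"jaw": 1, "travel": [0.0038, 0.0104, -0.0147], "rot": [-0.264, 0.093, 0.002]},
    {"jaw": 1, "travel": [0.0038, 0.0104, -0.0147], "rot": [-0.264, 0.093, 0.002]},
    {"jaw": 1, "travel": [0.0038, 0.0104, -0.0147], "rot": [-0.264, 0.093, 0.002]},
  ],
)

```text
clock: 10.6
tcp_pos: [0.5957, -0.002, 0.1908]
tcp_rot: [0.23, 0.752, 0.525, -0.325]
wrist_force: [0.1, 0.3, 0.1]
grip_width: 0.759
```

```bash
python3 st.py
python3 - <<'E'
from wp import *
k=cur();d=u([np.cos(dg(70)),np.sin(dg(70))]);m=np.r_[W-.055*d,.163]
for th,dz in((116,0),(120,0),(124,0)): 
    path(*k,*tp(m+[0,0,dz],70,th))
from h import *
from rig import grab_frame
crop(grab_frame("side")[:,:,::-1].copy(),220,130,200,180,3,"pics/p4.png")
E
```

```text
clock 10.6
q [ 0.1767  0.7871  1.3571 -0.687   1.5056  0.7603]
tcp_pos [ 0.5957 -0.002   0.1908]
tcp_rot [ 0.2301  0.7524  0.5249 -0.3246]
wrist_force [0.0809 0.3287 0.1136]
grip_width 0.7589968779348358
  travel [-0.0002  0.003  -0.0065] rot [-0.0655  0.0298  0.0009] deg 4.0 | q [ 0.1961  0.8231  1.3416 -0.727   1.5526  0.783 ] err 0.0 marg 0.49 step 0.0
  travel [ 0.0003  0.0043 -0.0107] rot [-0.1311  0.0537  0.0007] deg 8.0 | q [ 0.2113  0.8555  1.3267 -0.7672  1.598   0.8039] err 1e-05 marg 0.45 step 0.0
  travel [ 0.0006  0.0053 -0.0149] rot [-0.1967  0.0776  0.0005] deg 12.0 | q [ 0.2245  0.8885  1.3123 -0.8065  1.6433  0.8223] err 1e-05 marg 0.41 step 0.01
```

View pics/p4.png

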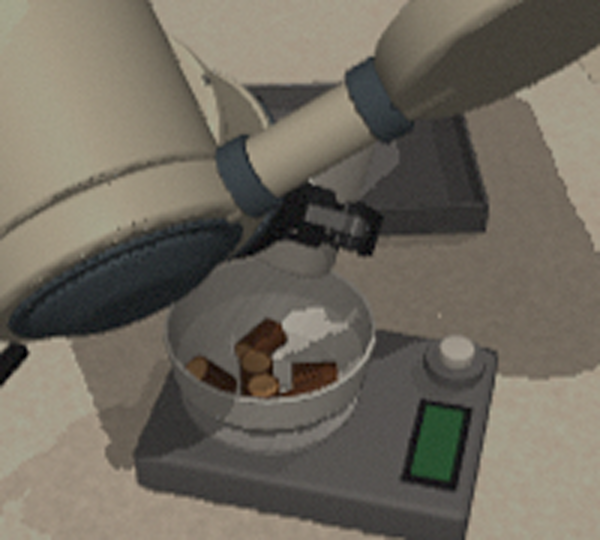

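Most of the pieces are in the bowl: I see about five around crop (265,365). Tipping a little further with a small shake.

>>> play_rows(
  motion=[
    {"jaw": 1, "travel": [0, 0.003, -0.0045], "rot": [-0.0655, 0.03, 0]},
    {"jaw": 1, "travel": [0, 0.004, -0.0087], "rot": [-0.131, 0.054, 0]},
    {"jaw": 1, "travel": [0, 0.005, -0.011], "rot": [-0.19, 0.075, 0]},
    {"jaw": 1, "travel": [0, 0.001, 0.0], "rot": [-0.19, 0.075, 0]},
    {"jaw": 1, "travel": [0, 0.005, -0.011], "rot": [-0.19, 0.075, 0]},
    {"jaw": 1, "travel": [0, 0.001, 0.0], "rot": [-0.19, 0.075, 0]},
    {"jaw": 1, "travel": [0, 0.005, -0.011], "rot": [-0.19, 0.075, 0]},
    {"jaw": 1, "travel": [0, 0.005, -0.011], "rot": [-0.19, 0.075, 0]},
  ],
)

```text
clock: 11.65
tcp_pos: [0.5955, 0.004, 0.1785]
tcp_rot: [0.281, 0.713, 0.5, -0.402]
wrist_force: [0.3, 0.2, -0.2]
grip_width: 0.755
```

```bash
python3 st.py
python3 - <<'E'
from wp import *
k=cur();d=u([np.cos(dg(70)),np.sin(dg(70))]);m=np.r_[W-.055*d,.163]
for th,dz in((120,.06),(105,.07),(90,.08),(75,.085),(60,.09),(40,.095),(20,.1),(0,.1)): 
    path(*k,*tp(m+np.r_[0,0,dz],70,th),n=25)
from h import *
from rig import grab_frame
crop(grab_frame("side")[:,:,::-1].copy(),220,130,200,180,3,"pics/p5.png")
E
```

```text
clock 11.65
q [ 0.2252  0.8829  1.3144 -0.804   1.6431  0.8192]
tcp_pos [0.5955 0.004  0.1785]
tcp_rot [ 0.2814  0.7134  0.5003 -0.4021]
wrist_force [ 0.2806  0.1691 -0.2252]
grip_width 0.7554283457904304
  travel [ 0.0005 -0.0017  0.0616] rot [ 0.0618 -0.0233 -0.001 ] deg 4.0 | q [ 0.2113  0.7794  1.3006 -0.7718  1.6714  0.7326] err 0.0 marg 0.42 step 0.0
  travel [-0.0017 -0.0078  0.0865] rot [ 0.3079 -0.1127 -0.0011] deg 19.0 | q [ 0.1444  0.6549  1.3335 -0.6022  1.5383  0.6343] err 2e-05 marg 0.42 step 0.01
  travel [-0.0052 -0.0173  0.1092] rot [ 0.5539 -0.2021 -0.0012] deg 34.0 | q [ 0.0501  0.5462  1.3689 -0.4051  1.4186  0.5002] err 8e-05 marg 0.43 step 0.02
  travel [-0.0097 -0.0295  0.1239] rot [ 0.8    -0.2915 -0.0012] deg 49.0 | q [-0.0703  0.4659  1.4124 -0.1734  1.3155  0.3269] err 0.0 marg 0.43 step 0.03
  travel [-0.0148 -0.0437  0.1348] rot [ 1.046  -0.3809 -0.0013] deg 64.0 | q [-0.21    0.4165  1.4577  0.0909  1.2565  0.1113] err 0.0 marg 0.44 step 0.05
  travel [-0.0222 -0.0639  0.1413] rot [ 1.3741 -0.5001 -0.0014] deg 84.0 | q [-0.4043  0.4113  1.5195  0.4578  1.2689 -0.2065] err 0.0 marg 0.45 step 0.06
  travel [-0.0293 -0.0834  0.1404] rot [ 1.7022 -0.6192 -0.0014] deg 104.0 | q [-0.5738  0.4765  1.575   0.7778  1.3824 -0.4951] err 0.0 marg 0.46 step 0.08
  travel [-0.0353 -0.0999  0.1277] rot [ 2.0304 -0.7384 -0.0014] deg 124.0 | q [-0.6922  0.6089  1.6223  1.0229  1.5523 -0.7321] err 0.0 marg 0.46 step 0.1
```

View pics/p5.png

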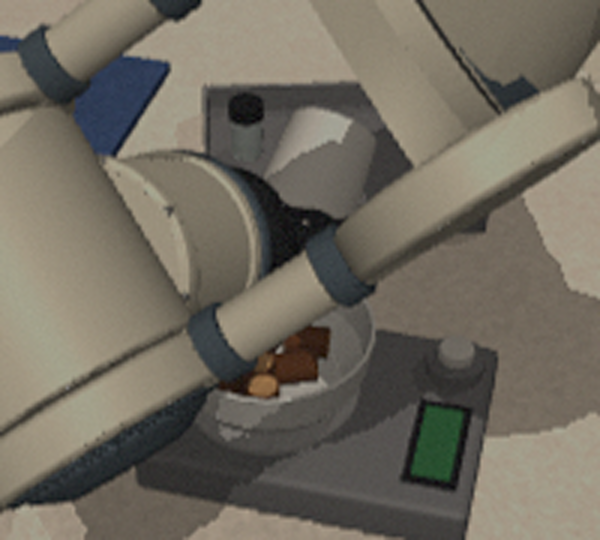

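The arm hides the bowl, so I'll raise and tilt back partway to count.

>>> play_rows(
  motion=[
    {"jaw": 1, "travel": [0.0005, -0.002, 0.03], "rot": [0.03, -0.012, 0]},
    {"jaw": 1, "travel": [0.0005, -0.002, 0.0616], "rot": [0.062, -0.023, 0]},
    {"jaw": 1, "travel": [-0.0005, -0.005, 0.074], "rot": [0.185, -0.068, 0]},
    {"jaw": 1, "travel": [-0.0017, -0.008, 0.0865], "rot": [0.308, -0.113, 0]},
    {"jaw": 1, "travel": [-0.0035, -0.0125, 0.098], "rot": [0.431, -0.157, 0]},
    {"jaw": 1, "travel": [-0.0052, -0.0173, 0.109], "rot": [0.554, -0.202, -0.001]},
    {"jaw": 1, "travel": [-0.0097, -0.0295, 0.124], "rot": [0.72, -0.263, -0.001]},
    {"jaw": 1, "travel": [-0.0097, -0.0295, 0.124], "rot": [0.8, -0.2915, -0.001]},
  ],
)

```text
clock: 12.7
tcp_pos: [0.5862, -0.0268, 0.3051]
tcp_rot: [0.05, 0.817, 0.571, -0.068]
wrist_force: [-0.2, 0.6, -1.4]
grip_width: 0.762
```

```bash
python3 st.py
python3 - <<'E'
from wp import *
k=cur();d=u([np.cos(dg(70)),np.sin(dg(70))]);m=np.r_[W-.055*d,.163]
for th,dz in((60,.09),(45,.095),(30,.1),(15,.1),(0,.1)): 
    path(*k,*tp(m+np.r_[0,0,dz],70,th),n=25)
from h import *
from rig import grab_frame
crop(grab_frame("side")[:,:,::-1].copy(),220,130,200,180,3,"pics/p6.png")
crop(grab_frame("top")[:,:,::-1].copy(),220,150,200,160,3,"pics/p6t.png")
E
```

```text
clock 12.7
q [-0.0739  0.4616  1.4112 -0.17    1.3154  0.3242]
tcp_pos [ 0.5862 -0.0268  0.3051]
tcp_rot [ 0.0503  0.8168  0.5706 -0.0684]
wrist_force [-0.2101  0.6022 -1.3828]
grip_width 0.7622488545166921
  travel [-0.0055 -0.0129  0.0082] rot [ 0.243  -0.0844  0.0024] deg 15.0 | q [-0.21    0.4165  1.4577  0.0909  1.2564  0.1113] err 2e-05 marg 1.06 step 0.01
  travel [-0.011 -0.028  0.015] rot [ 0.4889 -0.1742  0.0029] deg 30.0 | q [-0.3567  0.4045  1.5027  0.3678  1.2577 -0.1262] err 9e-05 marg 1.07 step 0.02
  travel [-0.0165 -0.0431  0.0176] rot [ 0.7348 -0.2641  0.0033] deg 45.0 | q [-0.4942  0.4326  1.5453  0.626   1.32   -0.3542] err 0.0 marg 1.08 step 0.03
  travel [-0.0216 -0.0571  0.0112] rot [ 0.9806 -0.354   0.0038] deg 60.0 | q [-0.6088  0.5045  1.5885  0.8463  1.4202 -0.5601] err 0.0 marg 1.08 step 0.04
  travel [-0.0259 -0.069   0.0011] rot [ 1.2265 -0.444   0.0042] deg 75.0 | q [-0.6922  0.6089  1.6223  1.0229  1.5523 -0.7321] err 0.0 marg 1.05 step 0.06
```

View pics/p6.png

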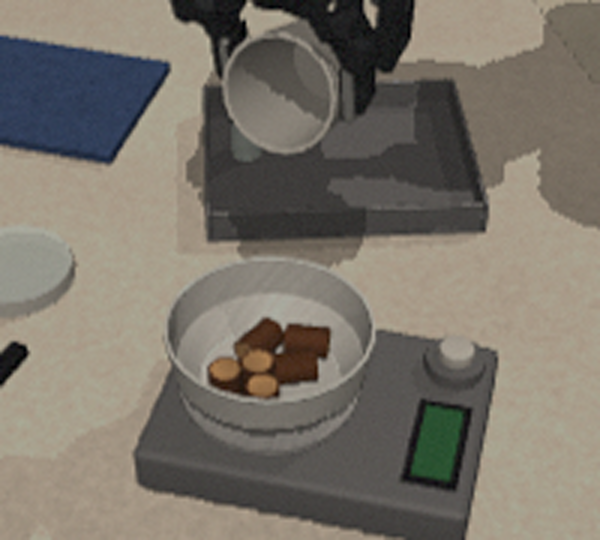

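View pics/p6t.png

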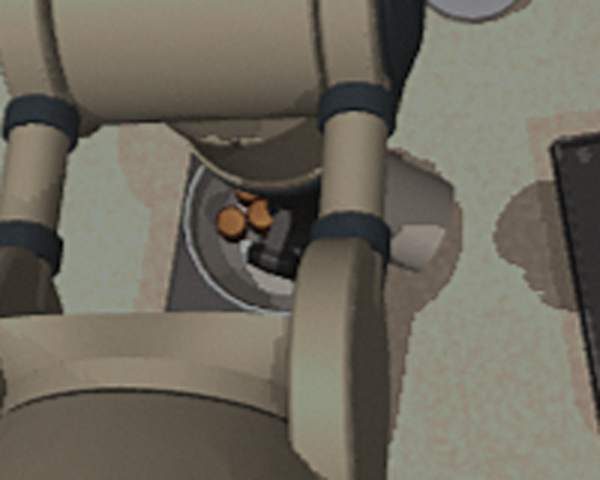

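Run:
```python
from h import *
from rig import grab_frame
im=grab_frame("side")[:,:,::-1].copy()
crop(im,270,210,80,65,10,"pics/p7.png"); crop(im,280,130,60,60,10,"pics/p8.png")
```

```text
(no output)
```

View pics/p7.png

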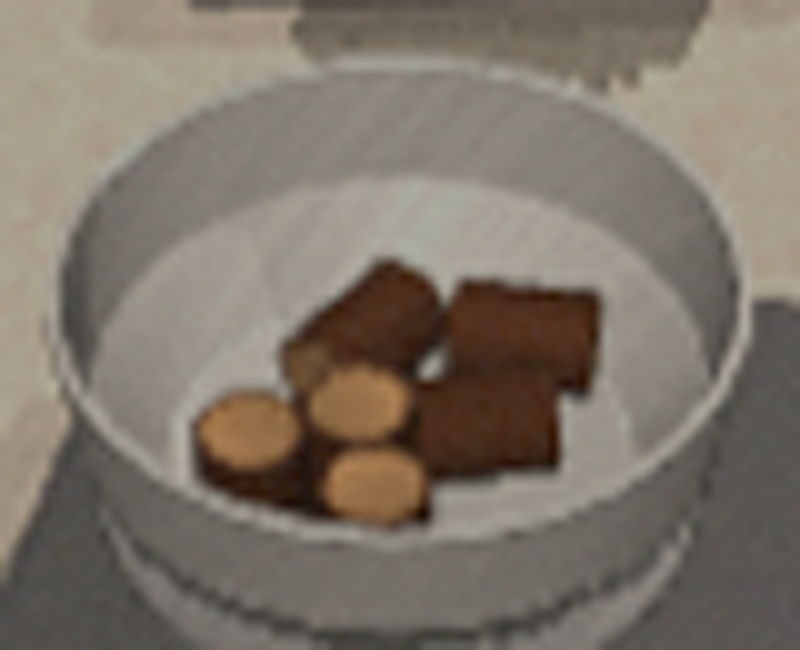

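View pics/p8.png

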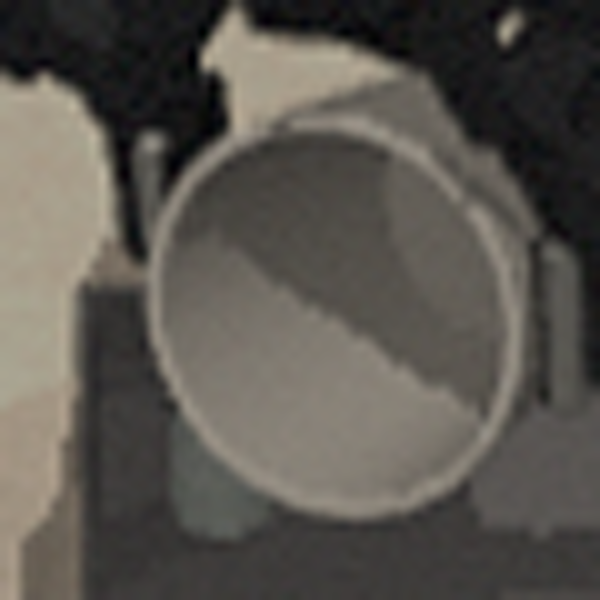

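All six pieces are in the bowl and the beaker is empty. Back to upright.

>>> play_rows(
  motion=[
    {"jaw": 1, "travel": [-0.0055, -0.0129, 0.0082], "rot": [0.16, -0.056, 0.002]},
    {"jaw": 1, "travel": [-0.0055, -0.0129, 0.0082], "rot": [0.243, -0.084, 0.002]},
    {"jaw": 1, "travel": [-0.0083, -0.02, 0.012], "rot": [0.366, -0.129, 0.003]},
    {"jaw": 1, "travel": [-0.011, -0.028, 0.015], "rot": [0.489, -0.174, 0.003]},
    {"jaw": 1, "travel": [-0.0138, -0.0355, 0.017], "rot": [0.612, -0.219, 0.003]},
    {"jaw": 1, "travel": [-0.0165, -0.043, 0.0176], "rot": [0.735, -0.264, 0.003]},
    {"jaw": 1, "travel": [-0.019, -0.05, 0.015], "rot": [0.858, -0.309, 0.003]},
    {"jaw": 1, "travel": [-0.0216, -0.057, 0.0112], "rot": [0.98, -0.354, 0.004]},
  ],
)

```text
clock: 13.85
tcp_pos: [0.5643, -0.0821, 0.3137]
tcp_rot: [-0.244, 0.741, 0.522, 0.344]
wrist_force: [-0.4, 0.1, -1.7]
grip_width: 0.76
```

```bash
python3 st.py
python3 - <<'E'
from wp import *
k=cur();d=u([np.cos(dg(70)),np.sin(dg(70))]);m=np.r_[W-.055*d,.163]
k=path(*k,*tp(m+np.r_[0,0,.09],70,0),n=25)
PL=TR-.035*hT;print(PL)
k=path(*k,*tp(np.r_[PL,.2],60,0))
k=path(*k,*tp(np.r_[PL,.0465],60,0))
E
```

```text
clock 13.85
q [-0.6051  0.5077  1.5896  0.8429  1.4189 -0.5625]
tcp_pos [ 0.5643 -0.0821  0.3137]
tcp_rot [-0.2437  0.7415  0.522   0.3439]
wrist_force [-0.3762  0.1068 -1.6736]
grip_width 0.7595908478098427
  travel [-0.004  -0.0137 -0.0175] rot [ 0.2478 -0.0918 -0.0065] deg 15.0 | q [-0.6922  0.6236  1.6293  1.0234  1.541  -0.7506] err 2e-05 marg 1.04 step 0.01
[ 0.5278 -0.3017]
  travel [-0.0545 -0.2448 -0.053 ] rot [ 0.     -0.     -0.1745] deg 10.0 | q [-1.0443  0.7929  1.4056  0.9134  1.6878 -0.7858] err 0.0 marg 1.05 step 0.02
  travel [ 0.      0.     -0.1535] rot [0. 0. 0.] deg 0.0 | q [-1.0443  1.018   1.4192  0.9052  1.5408 -0.9741] err 4e-05 marg 1.11 step 0.01
```

>>> play_rows(
  motion=[
    {"jaw": 1, "travel": [-0.002, -0.007, -0.005], "rot": [0.124, -0.046, -0.003]},
    {"jaw": 1, "travel": [-0.004, -0.0137, -0.0175], "rot": [0.248, -0.092, -0.0065]},
    {"jaw": 1, "travel": [-0.015, -0.064, -0.0175], "rot": [0.248, -0.092, -0.0065]},
    {"jaw": 1, "travel": [-0.026, -0.114, -0.0175], "rot": [0.248, -0.092, -0.0065]},
    {"jaw": 1, "travel": [-0.037, -0.164, -0.0175], "rot": [0.248, -0.092, -0.0065]},
    {"jaw": 1, "travel": [-0.048, -0.212, -0.03], "rot": [0.248, -0.092, -0.0065]},
    {"jaw": 1, "travel": [-0.0585, -0.2585, -0.05], "rot": [0.248, -0.092, -0.0065]},
    {"jaw": 1, "travel": [-0.0585, -0.2585, -0.05], "rot": [0.248, -0.092, -0.0065]},
  ],
)

```text
clock: 14.85
tcp_pos: [0.5053, -0.343, 0.2615]
tcp_rot: [-0.308, 0.693, 0.482, 0.439]
wrist_force: [-0.2, 0.4, -1.2]
grip_width: 0.759
```

```bash
python3 st.py
python3 - <<'E'
from wp import *
k=cur();PL=TR-.035*hT
print("mid now",k[1]+k[2]@VM)
path(*k,*tp(np.r_[PL,.1],70,0))
path(*k,*tp(np.r_[PL,.0465],70,0))
from h import *
from rig import grab_frame
crop(grab_frame("side")[:,:,::-1].copy(),260,80,160,140,4,"pics/t1.png")
crop(grab_frame("top")[:,:,::-1].copy(),380,160,150,150,4,"pics/t1t.png")
E
```

```text
clock 14.85
q [-1.0128  0.8091  1.2889  0.8339  1.8414 -0.7816]
tcp_pos [ 0.5053 -0.343   0.2615]
tcp_rot [-0.3081  0.6927  0.4825  0.4388]
wrist_force [-0.1789  0.4105 -1.2134]
grip_width 0.7585465645345991
mid now [ 0.5202 -0.3009  0.2182]
  travel [ 0.0075 -0.0008 -0.1183] rot [ 0.0014 -0.0042  0.0028] deg 0.0 | q [-1.0045  0.9728  1.3007  0.8133  1.7198 -0.9126] err 2e-05 marg 0.96 step 0.01
  travel [ 0.0075 -0.0008 -0.1718] rot [ 0.0014 -0.0042  0.0028] deg 0.0 | q [-1.0045  1.0499  1.2943  0.8068  1.671  -0.9642] err 5e-05 marg 0.96 step 0.01
```

View pics/t1.png

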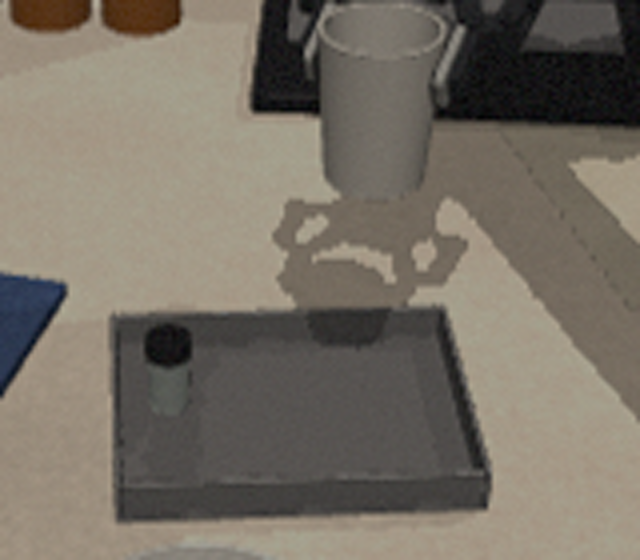

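View pics/t1t.png

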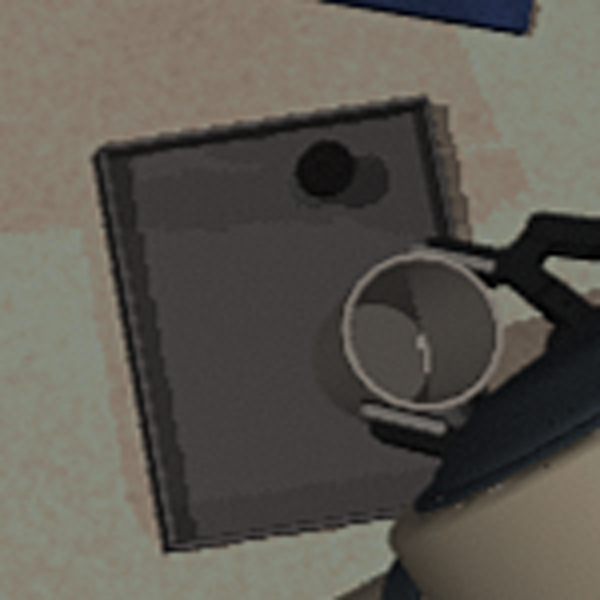

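Run:
```python
from h import *
print(atz("top",485.2,242.5,.26)); print((proj("side",[.5202,-.3009,.26])-[260,80])*4)
```

```text
[ 0.5241 -0.2953  0.26  ]
[[386.1687  24.5269]]
```

The position checks out and the beaker is empty. Lowering it.

>>> play_rows(
  motion=[
    {"jaw": 1, "travel": [0.0035, -0.001, -0.04], "rot": [0, -0.004, 0]},
    {"jaw": 1, "travel": [0.0065, -0.001, -0.08], "rot": [0, -0.004, 0]},
    {"jaw": 1, "travel": [0.0065, -0.001, -0.12], "rot": [0, -0.004, 0]},
    {"jaw": 1, "travel": [0.0065, -0.001, -0.15], "rot": [0, -0.004, 0]},
    {"jaw": 1, "travel": [0.0065, -0.001, -0.162], "rot": [0, -0.004, 0]},
    {"jaw": 1, "travel": [0.0065, -0.001, -0.167], "rot": [0, -0.004, 0]},
    {"jaw": 1, "travel": [0.0065, -0.001, -0.17], "rot": [0, -0.004, 0]},
    {"jaw": 1, "travel": [0.0065, -0.001, -0.17], "rot": [0, -0.004, 0]},
  ],
)

```text
clock: 15.95
tcp_pos: [0.5127, -0.3422, 0.0951]
tcp_rot: [-0.305, 0.691, 0.484, 0.441]
wrist_force: [0.3, -0.3, -1.7]
grip_width: 0.76
```

```bash
python3 st.py
python3 - <<'E'
from wp import *
k=cur()
print("mid now",k[1]+k[2]@VM)
from h import *
from rig import grab_frame
crop(grab_frame("side")[:,:,::-1].copy(),270,110,130,110,5,"pics/t2.png")
E
```

```text
clock 15.95
q [-1.0045  1.0393  1.3031  0.8102  1.6679 -0.9667]
tcp_pos [ 0.5127 -0.3422  0.0951]
tcp_rot [-0.3051  0.691   0.4843  0.4414]
wrist_force [ 0.2732 -0.3323 -1.7112]
grip_width 0.7595418223553448
mid now [ 0.5279 -0.3003  0.0518]
```

View pics/t2.png

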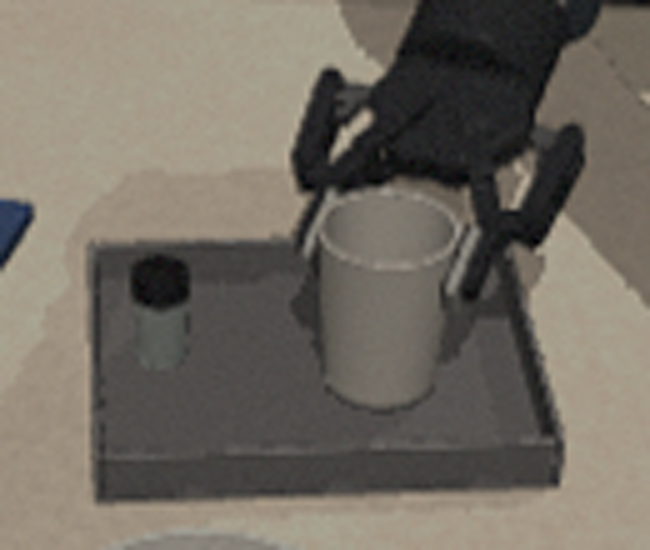

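>>> play_rows(
  motion=[
    {"jaw": 1, "travel": [0, 0, -0.002], "rot": [0, 0, 0]},
    {"jaw": 1, "travel": [0, 0, -0.004], "rot": [0, 0, 0]},
    {"jaw": 1, "travel": [0, 0, -0.005], "rot": [0, 0, 0]},
    {"jaw": 1, "travel": [0, 0, -0.005], "rot": [0, 0, 0]},
  ],
)

```text
clock: 16.5
tcp_pos: [0.5125, -0.3422, 0.0901]
tcp_rot: [-0.306, 0.691, 0.484, 0.442]
wrist_force: [-1.5, -1.6, 8.0]
grip_width: 0.755
```

The beaker is on the floor with about 9 N of contact. Releasing and backing off along the tool axis.

>>> play_rows(
  motion=[
    {"jaw": 1, "travel": [0, 0, 0.0005], "rot": [0, 0, 0]},
    {"jaw": -1, "travel": [0, 0, 0.0005], "rot": [0, 0, 0]},
    {"jaw": -1, "travel": [0, 0, 0.0005], "rot": [0, 0, 0]},
    {"jaw": -1, "travel": [0, 0, 0.0005], "rot": [0, 0, 0]},
    {"jaw": -1, "travel": [0, 0, 0.0005], "rot": [0, 0, 0]},
  ],
)

```text
clock: 17.12
tcp_pos: [0.5125, -0.3421, 0.0898]
tcp_rot: [-0.306, 0.691, 0.484, 0.441]
wrist_force: [-0.0, -0.8, -0.2]
grip_width: 0.998
```

```bash
python3 st.py
python3 - <<'E'
from wp import *
k=cur();print(k[2][:,2]*.09)
from h import *
from rig import grab_frame
crop(grab_frame("side")[:,:,::-1].copy(),270,110,130,110,5,"pics/t3.png")
E
```

```text
clock 17.125
q [-1.0046  1.0472  1.3023  0.8098  1.6637 -0.971 ]
tcp_pos [ 0.5125 -0.3421  0.0898]
tcp_rot [-0.3055  0.691   0.484   0.4414]
wrist_force [-0.0394 -0.7939 -0.199 ]
grip_width 0.9980802244253603
[ 0.0283  0.0765 -0.0381]
```

View pics/t3.png

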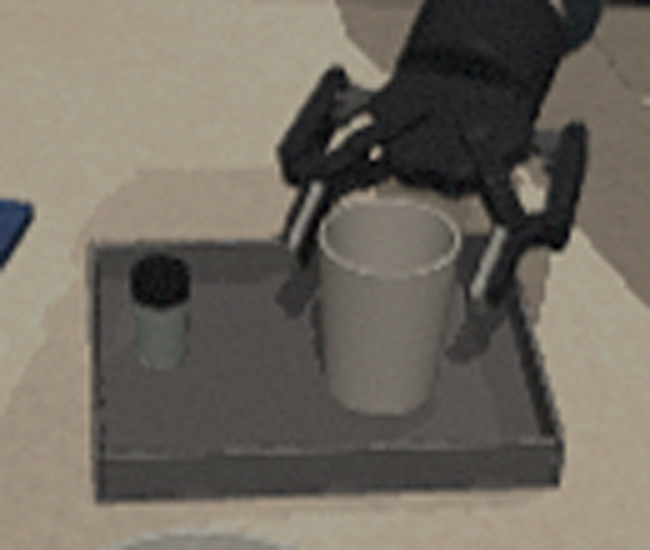

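The beaker stands upright and the fingers are clear on both sides. Retreating.

>>> play_rows(
  motion=[
    {"jaw": -1, "travel": [-0.0063, -0.017, 0.0085], "rot": [0, 0, 0]},
    {"jaw": -1, "travel": [-0.0157, -0.0425, 0.0212], "rot": [0, 0, 0]},
    {"jaw": -1, "travel": [-0.0283, -0.0765, 0.038], "rot": [0, 0, 0]},
    {"jaw": -1, "travel": [-0.03, -0.08, 0.08], "rot": [0, 0, 0]},
    {"jaw": -1, "travel": [-0.03, -0.08, 0.13], "rot": [0, 0, 0]},
    {"jaw": -1, "travel": [-0.03, -0.08, 0.18], "rot": [0, 0, 0]},
    {"jaw": -1, "travel": [-0.03, -0.08, 0.18], "rot": [0, 0, 0]},
    {"jaw": -1, "travel": [-0.03, -0.08, 0.18], "rot": [0, 0, 0]},
  ],
)

```text
clock: 18.18
tcp_pos: [0.482, -0.4227, 0.27]
tcp_rot: [-0.305, 0.691, 0.484, 0.441]
wrist_force: [0.9, 0.6, -0.5]
grip_width: 0.996
```

```bash
python3 st.py
python3 - <<'E'
from h import *
from rig import grab_frame
S=grab_frame("side")[:,:,::-1].copy();T=grab_frame("top")[:,:,::-1].copy()
cv2.imwrite("pics/fs.png",S);cv2.imwrite("pics/ft.png",T);crop(S,250,150,150,160,4,"pics/fc.png")
E
```

```text
clock 18.175
q [-1.0955  0.8623  1.1254  0.8107  1.9679 -0.7556]
tcp_pos [ 0.482  -0.4227  0.27  ]
tcp_rot [-0.3051  0.6913  0.484   0.4413]
wrist_force [ 0.8594  0.6058 -0.4812]
grip_width 0.9959062769614889
```

View pics/fs.png

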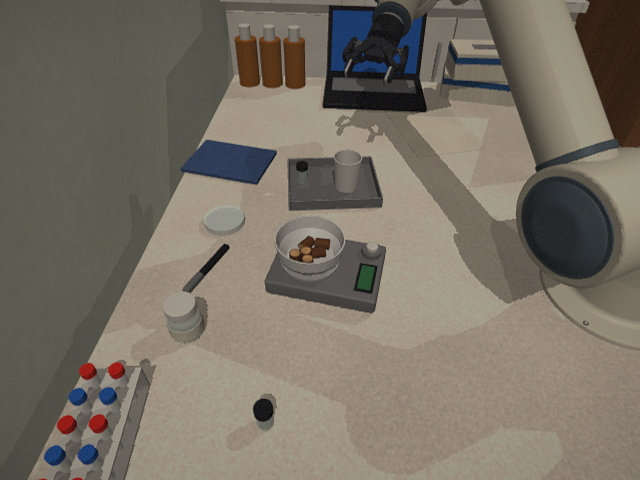

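View pics/ft.png

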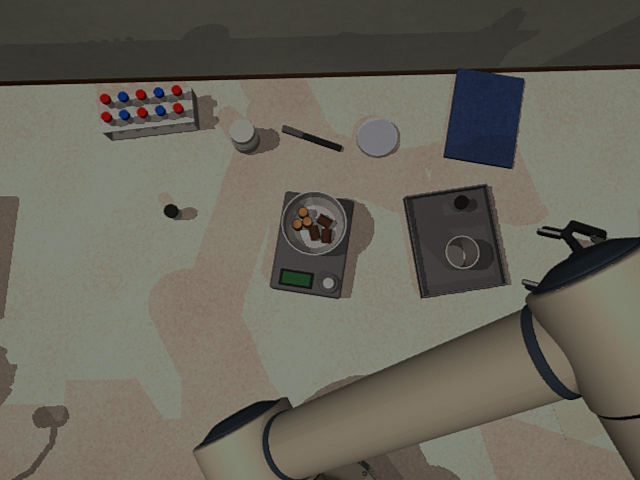

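View pics/fc.png

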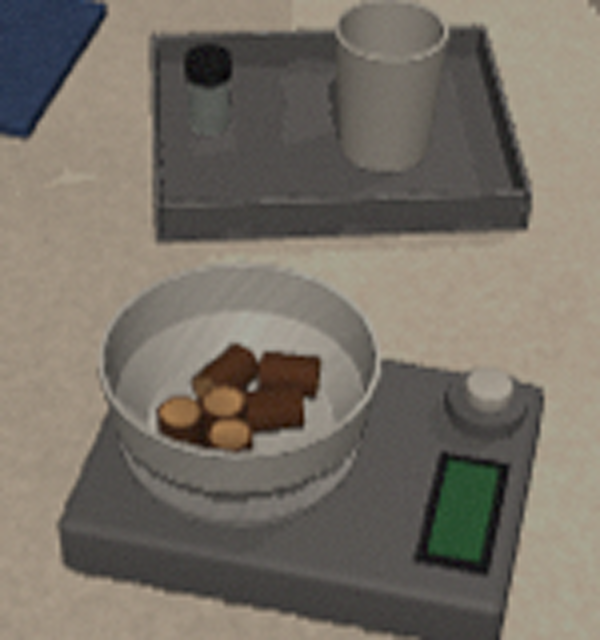

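Six pieces lie in the bowl, the beaker stands upright in the tray at top-view pixel (462,252), the vials haven't moved, and the key is up. One numeric check, then I hand it in.

Run:
```python
from h import *
from rig import ctrl
b=atz("top",462,252,.089)[:2];c,s=np.cos(np.deg2rad(7)),np.sin(np.deg2rad(7));d=b-[.5625,-.2974]
xy=(c*d[0]+s*d[1],-s*d[0]+c*d[1]);print("beaker in tray",xy)
for p in[(303,212),(308,222),(297,225),(325,220),(314,233),(326,236)]: print(np.hypot(*(atz("top",*p,.066)[:2]-[.594,-.002])))
if abs(xy[0])<.08 and abs(xy[1])<.06: print(ctrl.close_job())
```

```text
beaker in tray (np.float64(-0.03249378264215718), np.float64(0.004277964182402252))
0.0370565269640811
0.014999889542061507
0.035634076879198076
0.025212967008723518
0.015387434994360367
0.032587961035313875
the job is handed in; nothing more can be done
None
```

I did all the steps and handed the job in at about 18 s on the robot clock. No verdict was reported.

- **Key:** I pressed it to its lower stop with the twigs still in the beaker. The force was 34 N, against the 4 N needed, and the picture showed the key sunk. Later pictures show it up again.
- **Pour:** I gripped the beaker from the side and tipped it to about 124° over the bowl. All six pieces are in the bowl, with their centres at most 37 mm from its axis by camera (limit 62 mm), and the beaker was empty.
- **Beaker:** it stands upright on the tray floor at about (-0.032, 0.004) in the tray's frame, inside the limits. The gripper is open and well clear of everything.
- **Vials:** both appear at the same pixels as at the start.

No check failed. Two estimates disagreed slightly:

- **Bowl position:** the two cameras differed by up to 6 mm on first readings, but overlays brought this to within about 3 mm.
- **Beaker height when lowering:** I stopped the descent on contact force, about 8 N, rather than on the calculated height.

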